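Set a swivel vise to its index, lock it and load a coupling

ROBOT

A 6-joint arm with a two-finger parallel gripper is mounted at the origin on a cart in front of the work surface, level with it; the furniture and walls round the work are solid. World frame = base frame: x ahead of the robot, y to its left, z up, the work surface at z = 0. Lengths are in m, angles in rad, forces in N, time in s.
With the tool pointing down it reaches from about 0.425 to 1.125 m from the base axis. Payload 14.9 kg.
Tool frame: the origin (TCP) lies on the centre line of the jaws, within the pads' length; the fingertips stand 17 mm ahead of it and the grasp point (between the pads) lies 2 mm behind it; z points along the fingers, y is the line along which they close (so a half turn about z gives the same grasp; the last joint's range is limited). The gripper opens to 91 mm and grips with 3 to 60 N. Pads are 32 mm wide; open, the fingers measure 118 mm over their backs; the gripper's body (76 mm by 178 mm) begins 60 mm behind the grasp point.
Start: joints at [-1.138, 0.379, 1.734, -0, 1.028, -0.033], TCP at [0.314, -0.625, 0.231] pointing down, gripper open.
Joint ranges: [-2.77, 2.77], [-0.74, 2.19], [0, 2.66], [-1.06, 4.2], [0.31, 2.87], [-3.08, 3.08]. Speed limits (rad/s): [1.89, 1.89, 2.39, 3.14, 3.14, 3.14].

INTERFACE

Orientations are given as a unit quaternion [x, y, z, w].
In Python, from station import arm, viewer gives the robot as it stands.
- The arm moves only by the tool drive_tool, never from a script. Its argument "commands" is a list of rows, each an object of numbers: "dx", "dy", "dz": the shift along the tool's x, y, z in units of 25 mm (1.0 is 25 mm); "turn": the turn about the tool's z in units of 6 degrees (1.0 is 6 degrees); "jaw": the closure, from -1 (fully open) to 1 (shut). In form: [{"dx": .., "dy": .., "dz": .., "turn": .., "jaw": ..}, ...]. A call has exactly 10 rows; each row shifts and turns the commanded pose from where the row before left it, along the tool's axes as they then stand; what a row does not reach is not made up. A row lasts 1/12 s, in which the tool goes at most 41.7 mm and 7.16 degrees, less where a joint would pass 70% of its speed; a pose out of reach is approached as far as the arm can. A call is refused whole if a number of a shift passes 1 or a number of a turn 1, either way. A call with a gripper value outside its range is refused whole. The fingers move at their own pace and stop on an object; "grip_force" is the grip in N (left out, the last holds). Time passes only in rows, so rows that do not move let the fingers close, or fill a call up. It gives the time, the measured TCP pose, the force, the opening and the grip force at its end, in the units of the state.
- arm.state(): the state, without advancing time (a new reading comes with each control period).
- viewer.snapshot(name): name is "scene" or "top"; returns (picture, depth): 420x560x3 uint8, blue, green, red; 420x560 float32, m along the optical axis (not along the pixel's ray), 0 where there is no reading.
- viewer.get_calibration(name): a dict with "fx", "fy", "cx", "cy" (pixels), "R" (3x3) and "t" (3): a world point X has camera coordinates R X + t. Camera axes: x right, y down, z forward; pixel columns grow to the right and rows downward; lengths in m; the calibration is good to about 2 mm. A picture is of the moment at which its call begins. get_calibration takes no time and is no camera call.
- arm.sign_off(): hands the job in; it is judged then, once.
The state is a dict: "time": time; "joint_pos": joint angles; "dq": joint speeds; "effort": joint torques, N m; "tcp_pos": TCP position; "orientation": TCP orientation; "wrist_force": force on the tool from outside, world axes, zero at the start; "wrist_torque": the same for the moment, N m; "gripper_width": finger opening in m; "grasp_force": force on a finger pad.
Only numpy, scipy, OpenCV 4.12 (cv2) and the standard library are available. Lean on these libraries where they do the work, as an engineer would, in place of code of your own. Each camera call takes 0.05 s, during which the arm holds its last target. There are 200 camera calls.

TASK

Set the little swivel vise for the next coupling: slacken its clamp lever, turn the vise until its pointer stands at the brass index on the rim, and swing the lever back until the clamp is tight. Then stand the tallest and slimmest of the three couplings upright on the vise bed between the jaws, let go of it, and push the sliding jaw up until the coupling is held in the V of the fixed jaw. Do not shift the brass index, and leave the other two couplings where they stand.

Things in the scene. Friction and masses are not known exactly. Their poses are not given: they have to be found in the camera images.
- vise_base: Round dark grey cast foot of the swivel vise, fixed to the table, 124 mm across, 24 mm high (three small ears with screws reach out to 76 mm from its centre, 15 mm high). Origin: on the swivel axis, at table height; z up. Its x axis is the 0 direction of the swivel. White graduation lines on the rim's top every 10 degrees, for looks only.
- vise (a joint): Swivel angle of the vise (rad), counter-clockwise positive seen from above, -0.8 to 0.8, about the vertical axis through vise_base's origin; at 0 the bed lies along vise_base's x. Clamped: it cannot be turned. Slack: it turns with about 0.25 N m (5 N at the end of the bed) and stays where it is left.
- bed_end (a point): Middle of the free end face of the bed, under the sliding jaw, 52 mm before the swivel axis, z = 48 mm. The bed is a steel bar 44 mm wide, with flat sides from z = 40 to 56 mm, reaching 46 mm behind the axis, where the fixed jaw stands (44 mm wide, up to z = 80 mm; an upright 90-degree V in its face, lips 11 mm and V bottom 24 mm behind the axis).
- pointer_tip (a point): Tip of the white tapered pointer (9 mm wide at its root, top at z = 32 mm) fixed on the turntable (46 mm radius, top at z = 28 mm, under the bed), 110 degrees clockwise from the bed direction (vee's x axis); it sweeps over the rim, 54 mm from the swivel axis, z = 27 mm.
- index_mark (a point): Tip of the small brass index (9 mm wide, 28 mm high, clipped over the outside of the rim, at the robot's right of the vise), 54 mm from the swivel axis, z = 27 mm. The pointer is at the index when the two tips meet. It was set beforehand and is stiff; it is not to be moved.
- lever (a joint): Angle of the clamp lever (rad), counter-clockwise positive seen from above: 0 is its tight stop, 1.15 its slack stop. Turning it clockwise (towards 0) draws a claw down on the turntable: the claw bites from about 0.5 and holds the vise fast below 0.25. It turns with 2 N at the ball when slack, 4 to 5 N when coming tight, and stays where it is left.
- lever_hinge (a point): Point on the vertical axis of the clamp lever, at the height of its ball; 68 mm from the swivel axis, at the left front of the foot (fixed on it).
- lever_ball (a point): Centre of the black ball (21 mm diameter) at the end of the lever, 60 mm from its axis, z = 63 mm; the thin steel arm (8 mm) slopes down to a 21 mm hub, whose top is at z = 55 mm.
- vee (a point): Place of a 26 mm round part seated in the V: on the bed's top (z = 56 mm), 6.2 mm behind the swivel axis. Turns with the vise; its x axis runs along the bed from the sliding jaw to the fixed jaw, y across the bed to the left, z up.
- jaw (a joint): Position of the sliding jaw (m), 0 fully open (its face 24 mm before the swivel axis), growing as it is pushed along +x of point vee towards the fixed jaw, up to 0.030. It slides with about 3 N, stays where it is left, and stands near 0.016 to 0.018 when it holds the slim coupling.
- jaw_back (a point): Middle of the flat back face of the sliding jaw, z = 70 mm, where it is pushed. The jaw is a steel block 20 mm long, 40 mm wide, from z = 56 to 80 mm.
- coupling_slim: The coupling to be loaded: pale silver-white with a dark ring near the top, the tallest and slimmest of the three, 60 mm high; round, 25 to 26 mm diameter from the foot up to 47 mm, then 18 mm. Origin: centre of its underside; z up through its top. About 0.11 kg.
- coupling_stout: A look-alike: pale silver-white with a dark ring near the top, shorter and stouter, 46 mm high, 33 mm diameter. Origin: centre of its underside. To be left alone.
- coupling_brass: A look-alike: brass with a black ring, 54 mm high, 33 mm across. Origin: centre of its underside. To be left alone.

How it is judged:
By the outcome, as a careful person would: the job done as asked, in the order asked, and still so for the second after the job is handed in, with the robot touching nothing.
It also fails if it takes over 72 s, if anything falls off the work surface, if the arm or the gripper's body presses on something with over 40 N, if the wrist force passes 120 N, or if a joint passes its speed limit or range.

## Working session

There is one attempt and no reset: what is moved stays moved. The work goes in short steps, Python scripts to look and compute and a tool call to move; the robot and the scene stay as the last step left them, time stands still between calls to the robot, and variables do not carry over. Pictures are saved under pics/ and viewed, at most 10 in all, crops included, and the job is handed in when it is done.

Besides the shell and the picture viewer there is one more tool, called after "Call:" as name(argument=value, ...) on one line, values as JSON. drive_tool: Moves the arm, as the interface text tells. Its arguments: {"type":"object","properties":{"commands":{"type":"array","items":{"type":"object","properties":{"dx":{"type":"number"},"dy":{"type":"number"},"dz":{"type":"number"},"turn":{"type":"number"},"jaw":{"type":"number"}}}},"grip_force":{"type":"number"}},"required":["commands"]}

```bash
mkdir -p pics; ls; python3 - <<'E'
from station import arm, viewer
import cv2, numpy as np
for n in ("scene","top"):
    p,d=viewer.snapshot(n); cv2.imwrite(f"pics/{n}0.png",p); np.save(f"pics/{n}0.npy",d)
    print(n,viewer.get_calibration(n))
print(arm.state())
E
```

```text
pics
scene {'fx': 475.15918080780847, 'fy': 475.15918080780847, 'cx': 287.57708636905545, 'cy': 212.35597539349706, 'R': array([[ 0.58580547, -0.81041779, -0.00741318],
       [-0.37676048, -0.26421768, -0.88782913],
       [ 0.71755383,  0.52288815, -0.46011356]]), 't': array([-0.28463401,  0.26755161,  0.73283942])}
top {'fx': 507.3713532642961, 'fy': 507.3713532642961, 'cx': 277.48469227926216, 'cy': 215.94984282926018, 'R': array([[ 0.00983521, -0.9998444 , -0.01464376],
       [-0.99743925, -0.00877199, -0.07097884],
       [ 0.07083934,  0.01530435, -0.99737032]]), 't': array([0.01217813, 0.49309083, 1.11487488])}
{'time': 0.1, 'joint_pos': array([-1.13831219e+00,  3.79362200e-01,  1.73471289e+00, -2.34310188e-05,
        1.02853859e+00, -3.32783787e-02]), 'dq': array([ 1.61842766e-04, -1.46188742e-03, -5.84319069e-04,  1.07463730e-03,
        2.06926505e-04,  7.26128569e-05]), 'effort': array([-1.85768797e-03, -7.65041542e+01, -4.35295415e+01,  6.51395554e-02,
        3.98829393e-02, -1.68027544e-06]), 'tcp_pos': array([ 0.31423241, -0.62512064,  0.2303543 ]), 'orientation': array([ 9.73003969e-01,  2.30787817e-01, -1.11057447e-04, -4.98389187e-04]), 'wrist_force': array([-0.07459867, -0.31107778, -0.39986857]), 'wrist_torque': array([ 0.00618248,  0.00058605, -0.0590724 ]), 'grasp_force': 0.0, 'gripper_width': 0.09124645990855136}
```

View pics/top0.png

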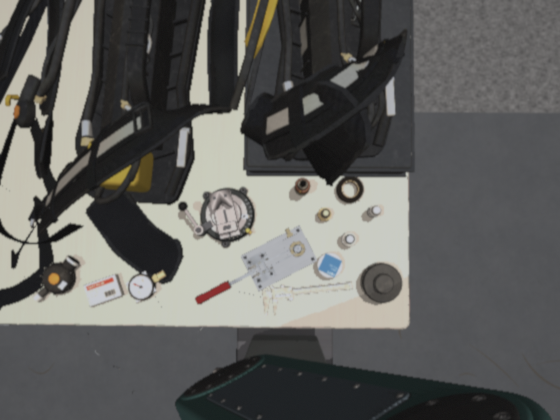

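View pics/scene0.png

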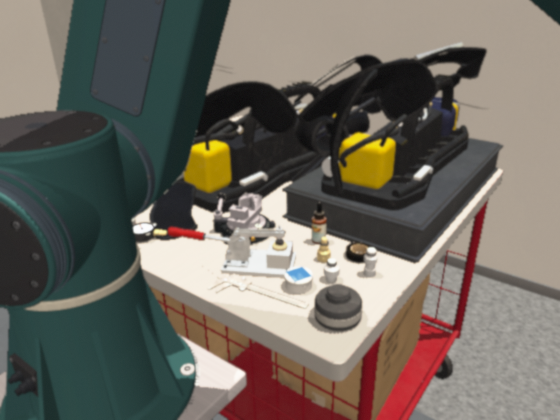

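The top view shows the vise near (227,216), the lever ball near (183,206), and the couplings near (325,214) brass, (347,240) and (373,211). I'll enlarge it.

```bash
python3 - <<'E'
import cv2
p=cv2.imread("pics/top0.png"); 
a=cv2.resize(p[175:265,165:285],None,fx=6.6,fy=6.6,interpolation=cv2.INTER_CUBIC)
cv2.imwrite("pics/tv.png",a)
s=cv2.imread("pics/scene0.png")
cv2.imwrite("pics/sv.png",cv2.resize(s[180:300,205:395],None,fx=4.2,fy=4.2,interpolation=cv2.INTER_CUBIC))
E
```

```text
(no output)
```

View pics/tv.png

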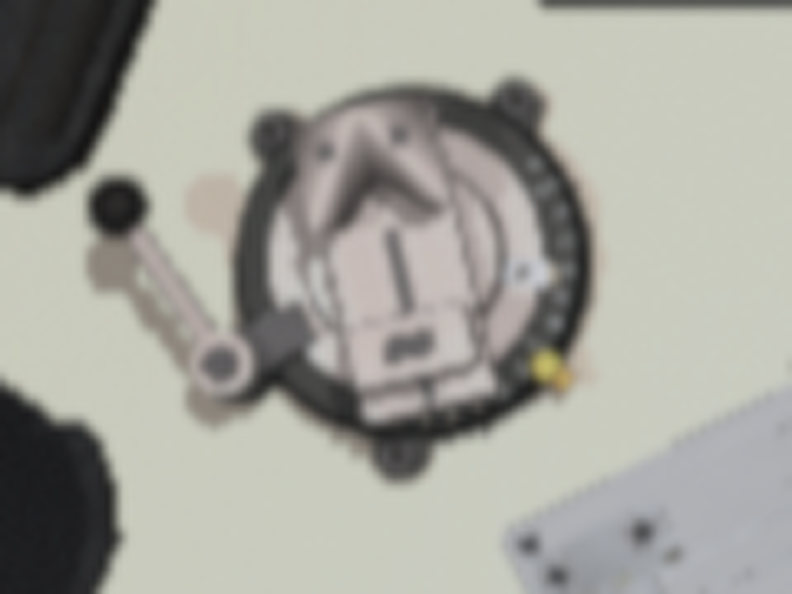

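View pics/sv.png

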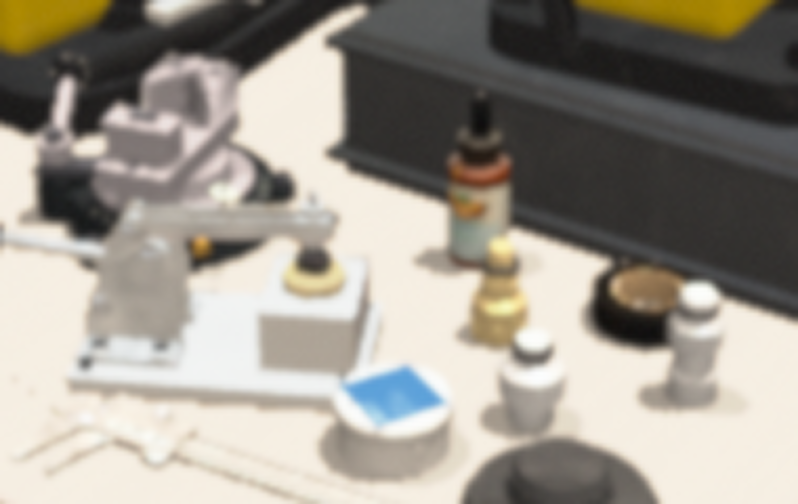

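The vise bed points away and slightly left. The lever ball is at crop (118,206) and the hub at (221,364). The white pointer is at about (535,272), and the brass index is below it at (545,365). The slim coupling is the right-most one, at scene crop (695,345).

```bash
cat > h.py <<'E'
import numpy as np, cv2
from station import arm, viewer
def ray(n,u,v,z):
    c=viewer.get_calibration(n);R,t=c['R'],c['t']
    o=-R.T@t; d=R.T@np.array([(u-c['cx'])/c['fx'],(v-c['cy'])/c['fy'],1])
    return o+d*(z-o[2])/d[2]
def crop(u,v,s=6.6,ox=165,oy=175): return (u+.5)/s-.5+ox,(v+.5)/s-.5+oy
def pix(n,X):
    c=viewer.get_calibration(n);q=c['R']@np.asarray(X)+c['t']
    return c['fx']*q[0]/q[2]+c['cx'],c['fy']*q[1]/q[2]+c['cy']
E
python3 - <<'E'
from h import *
np.set_printoptions(precision=4,suppress=True)
p=cv2.imread("pics/top0.png")
f=lambda u,v,z: ray("top",*crop(u,v),z)
ball=f(118,206,.063);hub=f(221,364,.055)
print("ball",ball,"hub",hub,np.linalg.norm((ball-hub)[:2]))
for n,z in (((515,98),.015),((272,134),.015),((401,458),.015)): print("ear",f(*n,z))
print("rim L R T B",[f(*q,.024) for q in ((237,265),(590,265),(413,86),(405,440))])
print("ptr",f(548,273,.032),f(520,270,.032),"idx",f(538,360,.028),f(565,378,.028))
print("jawback ends top z.08",f(350,388,.08),f(488,358,.08),"vee bottom",f(382,187,.08), "bed end",f(365,420,.056),f(495,390,.056))
print("slot",f(390,235,.056),f(407,310,.056))
# colours
hsv=cv2.cvtColor(p,cv2.COLOR_BGR2HSV)
m=((hsv[...,0]>15)&(hsv[...,0]<32)&(hsv[...,1]>110)).astype(np.uint8); m[:,:200]=0;m[:170]=0
n,l,s,c=cv2.connectedComponentsWithStats(m)
for i in range(1,n):
    if s[i,4]>3: print("yellow",s[i],c[i])
a=cv2.resize(p[165:265,280:400],None,fx=6.6,fy=6.6,interpolation=cv2.INTER_CUBIC); cv2.imwrite("pics/tc.png",a)
b=cv2.resize(p[200:245,215:265],None,fx=13,fy=13,interpolation=cv2.INTER_CUBIC); cv2.imwrite("pics/tp.png",b)
E
```

```text
ball [0.5099 0.2207 0.063 ] hub [0.459  0.1874 0.055 ] 0.06083747071136316
ear [0.5522 0.0958 0.015 ]
ear [0.5392 0.1785 0.015 ]
ear [0.4294 0.1326 0.015 ]
rim L R T B [array([0.4937, 0.188 , 0.024 ]), array([0.4948, 0.0689, 0.024 ]), array([0.5549, 0.1296, 0.024 ]), array([0.4353, 0.1303, 0.024 ])]
ptr [0.4914 0.0825 0.032 ] [0.4923 0.0918 0.032 ] idx [0.4624 0.0857 0.028 ] [0.4565 0.0766 0.028 ]
jawback ends top z.08 [0.4506 0.1416 0.08  ] [0.4606 0.0977 0.08  ] vee bottom [0.5152 0.1325 0.08  ] bed end [0.4411 0.1397 0.056 ] [0.4513 0.0974 0.056 ]
slot [0.5017 0.1326 0.056 ] [0.4772 0.1266 0.056 ]
yellow [246 229   5   4  13] [247.8462 230.6154]
```

View pics/tc.png

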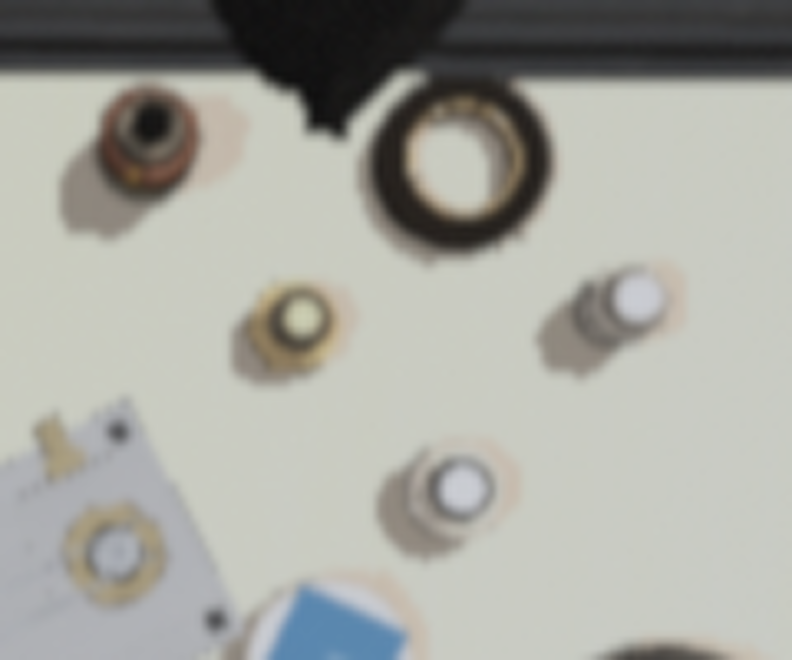

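View pics/tp.png

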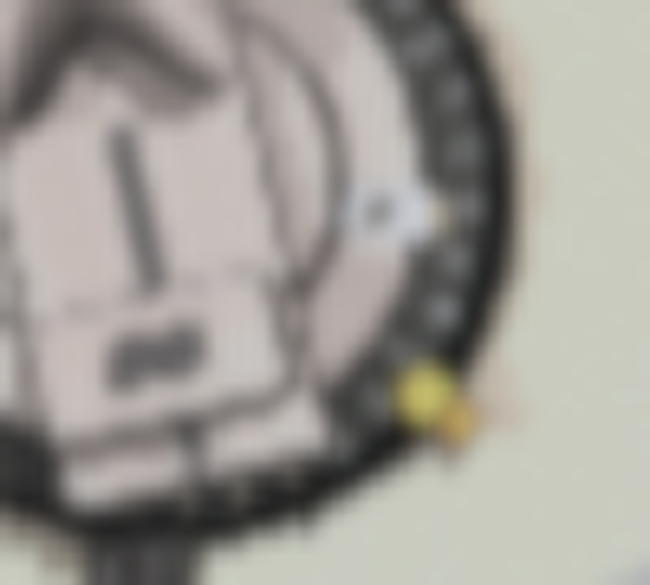

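Slim coupling: its top face is at crop (638,298) and it leans right by perspective, which fits 60 mm of height. Pointer tip is at (440,212) and the index tip at about (405,385). Next I need a height map around the lever and a position for the coupling.

```bash
python3 - <<'E'
from h import *
np.set_printoptions(precision=4,suppress=True,linewidth=200)
def cloud(n):
    d=np.load(f"pics/{n}0.npy");c=viewer.get_calibration(n)
    v,u=np.mgrid[:420,:560]; X=np.stack([(u-c['cx'])/c['fx']*d,(v-c['cy'])/c['fy']*d,d],-1)
    return ((X-c['t'])@c['R']), d>0
P,ok=cloud("top"); P=P[ok]
Q,k2=cloud("scene"); Q=Q[k2]
A=np.vstack([P,Q])
xs=np.arange(.70,.32,-.02); ys=np.arange(.36,-.02,-.02)
print("     ",(ys*1000).astype(int))
for x in xs:
    r=[]
    for y in ys:
        m=(abs(P[:,0]-x)<.01)&(abs(P[:,1]-y)<.01); r.append(int(1000*P[m,2].max()) if m.any() else -9)
    print("%.2f"%x,np.array(r))
# coupling cloud
f=lambda u,v,z: ray("top",*crop(u,v,6.6,280,165),z)
print("slim top",f(638,298,.06),"stout",f(462,490,.046),"brass",f(302,320,.054))
g=lambda u,v,z: ray("scene",*crop(u,v,4.2,205,180),z)
print("scene slim top",g(702,295,.06),"base",g(690,390,.006))
for nm,B in (("top",P),("scene",Q)):
  t=f(638,298,.06); m=(np.hypot(B[:,0]-t[0],B[:,1]-t[1])<.025)
  for lo,hi in ((.015,.04),(.04,.05),(.052,.07)):
    q=B[m&(B[:,2]>lo)&(B[:,2]<hi)]
    if len(q): print(nm,lo,len(q),q.mean(0),q.min(0),q.max(0))
E
```

```text
[360 339 319 299 279 259 239 219 199 179 159 139 119  99  79  59  39  19   0]
0.70 [153 160 185 218 224 225  -9  52 194 210 213   4   3 260 270 203 260 277 298]
0.68 [157 161 184 190 251 254 250 199 228 259 245 271 269 255 249 267 269 281 323]
0.66 [153 217 228 249 267 294 301 287 294 302 304 313 303 278 259 269 277 303 331]
0.64 [213 230 243 271 288 304 311 318 318 326 330 323   5   3 259 269 288 309 336]
0.62 [230 244 265 282 297 318 325 327 330 337 335   7   4   4 235 257 292 312 339]
0.60 [242 257 274 288 302 320 324 331 339 339   6   7   6   6 106 104 292 312 341]
0.58 [251 263 276 291 309 316 329 336 336   5   6   5   6   6  96  99 288 312 333]
0.56 [258 269 281 294 309 320 327  34   5   5  22  27  28  19  14   4   5   4   5]
0.54 [258 273 287 300 305  55  54   7   5  27  83  87  84  30  26   5   5   5   5]
0.52 [254 272 276 196  35  36  64  74   3  30  84  85  84  42  31   4   6   5   5]
0.50 [169 178  32   4   4   4   6  76  62  32  83  84  60  59  34  11   5   5   4]
0.48 [29 27 25 20  5  5  4  4 59 41 53 83 84 83 36  6  4  7  4]
0.46 [28 24 21 17 18 12  6  5 57 61 39 84 88 
[... 424 characters left out ...]
1955  0.06  ] stout [ 0.4427 -0.1402  0.046 ] brass [ 0.4975 -0.087   0.054 ]
scene slim top [ 0.5052 -0.1975  0.06  ] base [ 0.5023 -0.1968  0.006 ]
top 0.015 18 [ 0.5012 -0.1896  0.0249] [ 0.4936 -0.2034  0.015 ] [ 0.5176 -0.1841  0.04  ]
top 0.04 43 [ 0.5048 -0.1915  0.0449] [ 0.4931 -0.2091  0.0404] [ 0.519  -0.1823  0.0497]
top 0.052 72 [ 0.5058 -0.1949  0.059 ] [ 0.4962 -0.2042  0.0524] [ 0.5161 -0.1854  0.0649]
scene 0.015 117 [ 0.4975 -0.1992  0.0274] [ 0.4892 -0.2089  0.0153] [ 0.5107 -0.1843  0.0398]
scene 0.04 67 [ 0.4993 -0.1983  0.0445] [ 0.4905 -0.2094  0.0401] [ 0.5159 -0.1834  0.0492]
scene 0.052 65 [ 0.5018 -0.1969  0.0576] [ 0.4932 -0.2048  0.0522] [ 0.5137 -0.1855  0.0619]
```

Call:
drive_tool(commands=[{"dx":0.8,"dy":-0.85,"jaw":-0.1},{"dx":0.8,"dy":-0.85,"jaw":-0.1},{"dx":0.8,"dy":-0.85,"jaw":-0.1},{"dx":0.8,"dy":-0.85,"jaw":-0.1},{"dx":0.8,"dy":-0.85,"jaw":-0.1},{"dx":0.8,"dy":-0.85,"jaw":-0.1},{"dx":0.8,"dy":-0.85,"jaw":-0.1},{"dx":0.8,"dy":-0.85,"jaw":-0.1},{"dx":0.8,"dy":-0.85,"jaw":-0.1},{"dx":0.8,"dy":-0.85,"jaw":-0.1}], grip_force=10)

```text
schema error: expected keys dx, dy, dz, turn, jaw
```

Call:
drive_tool(commands=[{"dx":0.68,"dy":-0.9,"jaw":-0.1},{"dx":0.68,"dy":-0.9,"jaw":-0.1},{"dx":0.68,"dy":-0.9,"jaw":-0.1},{"dx":0.68,"dy":-0.9,"jaw":-0.1},{"dx":0.68,"dy":-0.9,"jaw":-0.1},{"dx":0.68,"dy":-0.9,"jaw":-0.1},{"dx":0.68,"dy":-0.9,"jaw":-0.1},{"dx":0.68,"dy":-0.9,"jaw":-0.1},{"dx":0.68,"dy":-0.9,"jaw":-0.1},{"dx":0.68,"dy":-0.9,"jaw":-0.1}])

```text
schema error: expected keys dx, dy, dz, turn, jaw
```

Call:
drive_tool(commands=[{"dx":0.8,"dy":-0.85,"dz":0,"turn":0,"jaw":-0.1},{"dx":0.8,"dy":-0.85,"dz":0,"turn":0,"jaw":-0.1},{"dx":0.8,"dy":-0.85,"dz":0,"turn":0,"jaw":-0.1},{"dx":0.8,"dy":-0.85,"dz":0,"turn":0,"jaw":-0.1},{"dx":0.8,"dy":-0.85,"dz":0,"turn":0,"jaw":-0.1},{"dx":0.8,"dy":-0.85,"dz":0,"turn":0,"jaw":-0.1},{"dx":0.8,"dy":-0.85,"dz":0,"turn":0,"jaw":-0.1},{"dx":0.8,"dy":-0.85,"dz":0,"turn":0,"jaw":-0.1},{"dx":0.8,"dy":-0.85,"dz":0,"turn":0,"jaw":-0.1},{"dx":0.8,"dy":-0.85,"dz":0,"turn":0,"jaw":-0.1}], grip_force=10)

```text
time: 0.93
tcp_pos: [0.3976, -0.3443, 0.2307]
orientation: [0.973, 0.231, -0.0, -0.0]
wrist_force: [0.3, -0.6, -0.3]
gripper_width: 0.0503
grasp_force: 0.0
```

Call:
drive_tool(commands=[{"dx":0.68,"dy":-0.9,"dz":0,"turn":0,"jaw":-0.1},{"dx":0.68,"dy":-0.9,"dz":0,"turn":0,"jaw":-0.1},{"dx":0.68,"dy":-0.9,"dz":0,"turn":0,"jaw":-0.1},{"dx":0.68,"dy":-0.9,"dz":0,"turn":0,"jaw":-0.1},{"dx":0.68,"dy":-0.9,"dz":0,"turn":0,"jaw":-0.1},{"dx":0.68,"dy":-0.9,"dz":0,"turn":0,"jaw":-0.1},{"dx":0.68,"dy":-0.9,"dz":0,"turn":0,"jaw":-0.1},{"dx":0.68,"dy":-0.9,"dz":0,"turn":0,"jaw":-0.1},{"dx":0.68,"dy":-0.9,"dz":0,"turn":0,"jaw":-0.1},{"dx":0.68,"dy":-0.9,"dz":0,"turn":0,"jaw":-0.1}])

```text
time: 1.77
tcp_pos: [0.4483, -0.067, 0.2309]
orientation: [0.973, 0.231, -0.0, -0.0]
wrist_force: [0.9, 0.8, -0.7]
gripper_width: 0.0501
grasp_force: 0.0
```

Call:
drive_tool(commands=[{"dx":0.69,"dy":-0.91,"dz":0,"turn":0,"jaw":-0.1},{"dx":0.69,"dy":-0.91,"dz":0,"turn":0,"jaw":-0.1},{"dx":0.69,"dy":-0.91,"dz":0,"turn":0,"jaw":-0.1},{"dx":0.69,"dy":-0.91,"dz":0,"turn":0,"jaw":-0.1},{"dx":0.69,"dy":-0.91,"dz":0,"turn":0,"jaw":-0.1},{"dx":0.69,"dy":-0.91,"dz":0,"turn":0,"jaw":-0.1},{"dx":0.69,"dy":-0.91,"dz":0,"turn":0,"jaw":-0.1},{"dx":0.69,"dy":-0.91,"dz":0,"turn":0,"jaw":-0.1},{"dx":0.69,"dy":-0.91,"dz":0,"turn":0,"jaw":-0.1},{"dx":0.69,"dy":-0.91,"dz":0,"turn":-1,"jaw":-0.1}])

```text
time: 2.6
tcp_pos: [0.5003, 0.2138, 0.2307]
orientation: [0.96, 0.281, -0.0, 0.0]
wrist_force: [0.4, 0.1, 0.5]
gripper_width: 0.0502
grasp_force: 0.0
```

Call:
drive_tool(commands=[{"dx":0,"dy":0,"dz":0.7,"turn":0,"jaw":-0.1},{"dx":0,"dy":0,"dz":0.7,"turn":0,"jaw":-0.1},{"dx":0,"dy":0,"dz":0.7,"turn":0,"jaw":-0.1},{"dx":0,"dy":0,"dz":0.7,"turn":0,"jaw":-0.1},{"dx":0,"dy":0,"dz":0.7,"turn":0,"jaw":-0.1},{"dx":0,"dy":0,"dz":0,"turn":0,"jaw":-0.1},{"dx":0,"dy":0,"dz":0,"turn":0,"jaw":-0.1},{"dx":0,"dy":0,"dz":0,"turn":0,"jaw":-0.1},{"dx":0,"dy":0,"dz":0,"turn":0,"jaw":-0.1},{"dx":0,"dy":0,"dz":0,"turn":0,"jaw":-0.1}])

```text
time: 3.43
tcp_pos: [0.501, 0.2126, 0.1445]
orientation: [0.96, 0.281, 0.001, -0.0]
wrist_force: [-0.1, -0.0, -0.2]
gripper_width: 0.0502
grasp_force: 0.0
```

Call:
drive_tool(commands=[{"dx":0,"dy":0,"dz":0.7,"turn":0,"jaw":-0.1},{"dx":0,"dy":0,"dz":0.7,"turn":0,"jaw":-0.1},{"dx":0,"dy":0,"dz":0.7,"turn":0,"jaw":-0.1},{"dx":0,"dy":0,"dz":0.7,"turn":0,"jaw":-0.1},{"dx":0,"dy":0,"dz":0,"turn":0,"jaw":-0.1},{"dx":0,"dy":0,"dz":0,"turn":0,"jaw":0.4},{"dx":0,"dy":0,"dz":0,"turn":0,"jaw":0.4},{"dx":0,"dy":0,"dz":0,"turn":0,"jaw":0.4},{"dx":0,"dy":0,"dz":0,"turn":0,"jaw":0.4},{"dx":0,"dy":0,"dz":0,"turn":0,"jaw":0.4}])

```text
time: 4.27
tcp_pos: [0.5009, 0.2126, 0.0743]
orientation: [0.96, 0.281, 0.001, -0.0]
wrist_force: [0.4, 1.3, 0.1]
gripper_width: 0.0274
grasp_force: 0.3
```

Call:
drive_tool(commands=[{"dx":0,"dy":-0.1,"dz":0,"turn":-0.5,"jaw":0.4},{"dx":0,"dy":-0.1,"dz":0,"turn":-0.5,"jaw":0.4},{"dx":0,"dy":-0.1,"dz":0,"turn":-0.5,"jaw":0.4},{"dx":0,"dy":-0.1,"dz":0,"turn":-0.5,"jaw":0.4},{"dx":0,"dy":-0.1,"dz":0,"turn":-0.5,"jaw":0.4},{"dx":0,"dy":-0.1,"dz":0,"turn":-0.5,"jaw":0.4},{"dx":0,"dy":-0.1,"dz":0,"turn":-0.5,"jaw":0.4},{"dx":0,"dy":-0.1,"dz":0,"turn":-0.5,"jaw":0.4},{"dx":0,"dy":-0.1,"dz":0,"turn":-0.5,"jaw":0.4},{"dx":0,"dy":-0.1,"dz":0,"turn":-0.5,"jaw":0.4}])

```text
time: 5.1
tcp_pos: [0.4833, 0.2298, 0.074]
orientation: [0.853, 0.521, 0.001, 0.0]
wrist_force: [3.0, 0.4, -1.6]
gripper_width: 0.0276
grasp_force: 1.5
```

Call:
drive_tool(commands=[{"dx":0,"dy":-0.1,"dz":0,"turn":-0.5,"jaw":0.4},{"dx":0,"dy":-0.1,"dz":0,"turn":-0.5,"jaw":0.4},{"dx":0,"dy":-0.1,"dz":0,"turn":-0.5,"jaw":0.4},{"dx":0,"dy":-0.1,"dz":0,"turn":-0.5,"jaw":0.4},{"dx":0,"dy":-0.1,"dz":0,"turn":-0.5,"jaw":0.4},{"dx":0,"dy":-0.1,"dz":0,"turn":-0.5,"jaw":0.4},{"dx":0,"dy":-0.1,"dz":0,"turn":-0.5,"jaw":0.4},{"dx":0,"dy":-0.1,"dz":0,"turn":-0.5,"jaw":0.4},{"dx":0,"dy":-0.1,"dz":0,"turn":-0.5,"jaw":0.4},{"dx":0,"dy":-0.1,"dz":0,"turn":-0.5,"jaw":0.4}])

```text
time: 5.93
tcp_pos: [0.4594, 0.2359, 0.0741]
orientation: [0.689, 0.724, 0.001, 0.0]
wrist_force: [3.6, 2.0, -1.7]
gripper_width: 0.0277
grasp_force: 1.6
```

Call:
drive_tool(commands=[{"dx":0,"dy":-0.1,"dz":0,"turn":-0.5,"jaw":0.4},{"dx":0,"dy":-0.1,"dz":0,"turn":-0.5,"jaw":0.4},{"dx":0,"dy":0,"dz":0,"turn":0,"jaw":0.4},{"dx":0,"dy":0,"dz":0,"turn":0,"jaw":0.4},{"dx":0,"dy":0,"dz":0,"turn":0,"jaw":0.2},{"dx":0,"dy":0,"dz":0,"turn":0,"jaw":0.0},{"dx":0,"dy":0,"dz":0,"turn":0,"jaw":0.0},{"dx":0,"dy":0,"dz":0,"turn":0,"jaw":0.0},{"dx":0,"dy":0,"dz":0,"turn":0,"jaw":0.0},{"dx":0,"dy":0,"dz":0,"turn":0,"jaw":0.0}])

```text
time: 6.77
tcp_pos: [0.4535, 0.235, 0.0734]
orientation: [0.652, 0.759, -0.0, -0.0]
wrist_force: [-0.4, 0.0, -0.3]
gripper_width: 0.0453
grasp_force: 0.0
```

Call:
drive_tool(commands=[{"dx":0,"dy":0,"dz":-1,"turn":0,"jaw":0.0},{"dx":0,"dy":0,"dz":-1,"turn":0,"jaw":-0.3},{"dx":0,"dy":0,"dz":-1,"turn":0,"jaw":-0.3},{"dx":0,"dy":0,"dz":-1,"turn":0,"jaw":-0.3},{"dx":-0.76,"dy":-0.06,"dz":0,"turn":0,"jaw":-0.3},{"dx":-0.76,"dy":-0.06,"dz":0,"turn":0,"jaw":-0.3},{"dx":-0.76,"dy":-0.06,"dz":0,"turn":0,"jaw":-0.3},{"dx":-0.76,"dy":-0.06,"dz":0,"turn":0,"jaw":-0.3},{"dx":-0.76,"dy":-0.06,"dz":0,"turn":0,"jaw":-0.3},{"dx":-0.76,"dy":-0.06,"dz":0,"turn":1,"jaw":-0.3}])

```text
time: 7.6
tcp_pos: [0.4618, 0.1201, 0.1735]
orientation: [0.69, 0.724, 0.0, 0.0]
wrist_force: [0.3, -0.8, 0.1]
gripper_width: 0.0596
grasp_force: 0.0
```

Call:
drive_tool(commands=[{"dx":0,"dy":0,"dz":0,"turn":1,"jaw":-0.3},{"dx":0,"dy":0,"dz":0,"turn":1,"jaw":-0.3},{"dx":0,"dy":0,"dz":0,"turn":1,"jaw":-0.3},{"dx":0,"dy":0,"dz":0,"turn":1,"jaw":-0.3},{"dx":0,"dy":0,"dz":0,"turn":1,"jaw":-0.3},{"dx":0,"dy":0,"dz":0,"turn":1,"jaw":-0.3},{"dx":0,"dy":0,"dz":0,"turn":1,"jaw":-0.3},{"dx":0,"dy":0,"dz":0,"turn":1,"jaw":-0.3},{"dx":0,"dy":0,"dz":0,"turn":1,"jaw":-0.3},{"dx":0,"dy":0,"dz":0,"turn":1,"jaw":-0.3}])

```text
time: 8.43
tcp_pos: [0.4618, 0.1209, 0.1734]
orientation: [0.96, 0.279, -0.0, -0.0]
wrist_force: [0.7, 1.3, 0.3]
gripper_width: 0.0592
grasp_force: 0.0
```

Call:
drive_tool(commands=[{"dx":0,"dy":0,"dz":0,"turn":1,"jaw":-0.3},{"dx":0,"dy":0,"dz":0,"turn":1,"jaw":-0.3},{"dx":0,"dy":0,"dz":0,"turn":1,"jaw":-0.3},{"dx":0,"dy":0,"dz":0,"turn":0.2,"jaw":-0.3},{"dx":0,"dy":0,"dz":0.7,"turn":0,"jaw":-0.3},{"dx":0,"dy":0,"dz":0.7,"turn":0,"jaw":-0.3},{"dx":0,"dy":0,"dz":0,"turn":0,"jaw":-0.3},{"dx":0,"dy":0,"dz":0,"turn":0,"jaw":-0.3},{"dx":0,"dy":0,"dz":0,"turn":0,"jaw":-0.3},{"dx":0,"dy":0,"dz":0,"turn":0,"jaw":-0.3}])

```text
time: 9.27
tcp_pos: [0.4625, 0.1211, 0.1393]
orientation: [0.993, 0.118, 0.001, -0.0]
wrist_force: [0.9, -0.4, 0.6]
gripper_width: 0.0595
grasp_force: 0.0
```

Call:
drive_tool(commands=[{"dx":0,"dy":0,"dz":0.6,"turn":0,"jaw":-0.3},{"dx":0,"dy":0,"dz":0.6,"turn":0,"jaw":-0.3},{"dx":0,"dy":0,"dz":0.6,"turn":0,"jaw":-0.3},{"dx":0,"dy":0,"dz":0.55,"turn":0,"jaw":-0.3},{"dx":0,"dy":0,"dz":0,"turn":0,"jaw":0.0},{"dx":0,"dy":0,"dz":0,"turn":0,"jaw":0.3},{"dx":0,"dy":0,"dz":0,"turn":0,"jaw":0.3},{"dx":0,"dy":0,"dz":0,"turn":0,"jaw":0.3},{"dx":0,"dy":0,"dz":0,"turn":0,"jaw":0.3},{"dx":0,"dy":0,"dz":0,"turn":0,"jaw":0.3}], grip_force=10)

```text
time: 10.1
tcp_pos: [0.4618, 0.1215, 0.0806]
orientation: [0.993, 0.118, 0.0, -0.0]
wrist_force: [-2.6, 9.0, -6.2]
gripper_width: 0.0412
grasp_force: 10.0
```

Call:
drive_tool(commands=[{"dx":0,"dy":-0.07,"dz":0,"turn":0.5,"jaw":0.3},{"dx":0,"dy":-0.07,"dz":0,"turn":0.5,"jaw":0.3},{"dx":0,"dy":-0.07,"dz":0,"turn":0.5,"jaw":0.3},{"dx":0,"dy":-0.07,"dz":0,"turn":0.5,"jaw":0.3},{"dx":0,"dy":-0.07,"dz":0,"turn":0.5,"jaw":0.3},{"dx":0,"dy":-0.07,"dz":0,"turn":0.5,"jaw":0.3},{"dx":0,"dy":-0.07,"dz":0,"turn":0.5,"jaw":0.3},{"dx":0.02,"dy":-0.07,"dz":0,"turn":0.5,"jaw":0.3},{"dx":0,"dy":-0.07,"dz":0,"turn":0.5,"jaw":0.3},{"dx":0,"dy":0,"dz":0,"turn":0,"jaw":0.3}])

```text
time: 10.93
tcp_pos: [0.4621, 0.1371, 0.0807]
orientation: [0.993, -0.119, 0.0, -0.0]
wrist_force: [-1.8, 6.4, -3.4]
gripper_width: 0.0416
grasp_force: 10.0
```

```bash
python3 - <<'E'
from h import *
p,d=viewer.snapshot("top"); cv2.imwrite("pics/top1.png",p)
s,_=viewer.snapshot("scene"); cv2.imwrite("pics/scene1.png",s)
a=cv2.resize(p[185:250,205:275],None,fx=8,fy=8,interpolation=cv2.INTER_CUBIC)
b=cv2.resize(s[190:255,210:240+30],(480,520),interpolation=cv2.INTER_CUBIC)[:520]
b=np.zeros((520,240,3),np.uint8)
cv2.imwrite("pics/t1.png",a)
E
```

```text
(no output)
```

View pics/t1.png

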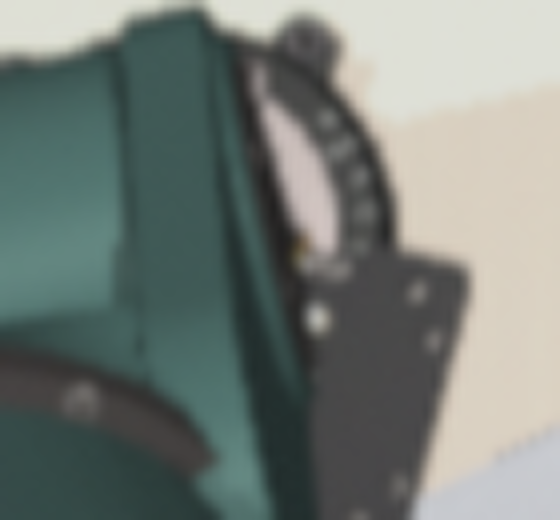

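The arm hides the pointer here, so I'll release, lift and move aside before looking.

Call:
drive_tool(commands=[{"dx":0,"dy":0,"dz":0,"turn":0,"jaw":-0.06},{"dx":0,"dy":0,"dz":0,"turn":0,"jaw":-0.06},{"dx":0,"dy":0,"dz":-0.6,"turn":0,"jaw":-0.06},{"dx":0,"dy":0,"dz":-1,"turn":0,"jaw":-0.06},{"dx":0,"dy":0,"dz":-1,"turn":0,"jaw":-0.06},{"dx":-0.2,"dy":-0.86,"dz":-0.8,"turn":0,"jaw":-0.06},{"dx":-0.2,"dy":-0.86,"dz":0,"turn":0,"jaw":-0.06},{"dx":-0.2,"dy":-0.86,"dz":0,"turn":0,"jaw":-0.06},{"dx":-0.2,"dy":-0.86,"dz":0,"turn":0,"jaw":-0.06},{"dx":-0.2,"dy":-0.86,"dz":0,"turn":0,"jaw":-0.06}])

```text
time: 11.87
tcp_pos: [0.4631, 0.248, 0.1658]
orientation: [0.993, -0.118, 0.001, -0.0]
wrist_force: [0.2, -1.0, -0.1]
gripper_width: 0.048
grasp_force: 0.0
```

```bash
python3 - <<'E'
from h import *
p,d=viewer.snapshot("top"); cv2.imwrite("pics/top2.png",p); np.save("pics/top2.npy",d)
a=cv2.resize(p[185:245,195:270],None,fx=10,fy=10,interpolation=cv2.INTER_CUBIC)
cv2.imwrite("pics/t2.png",a)
E
```

```text
(no output)
```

View pics/t2.png

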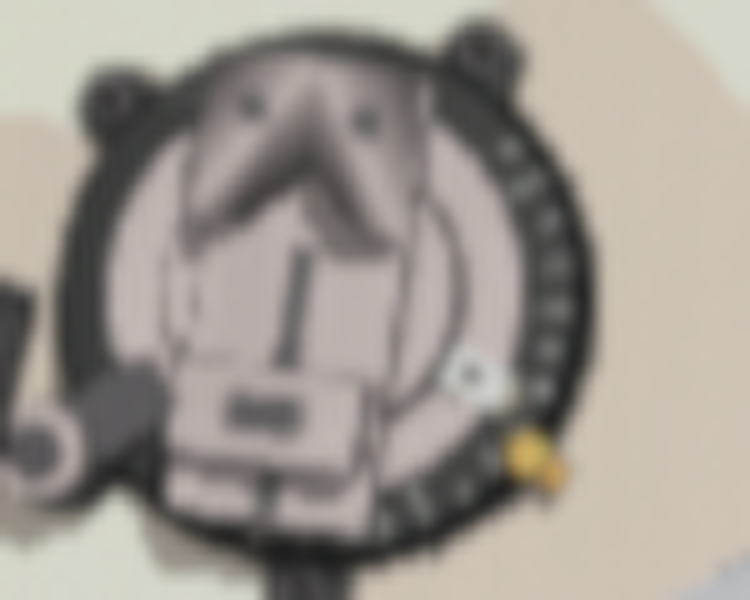

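```bash
python3 - <<'E'
from h import *
np.set_printoptions(precision=4,suppress=True)
f=lambda u,v,z: ray("top",*crop(u,v,10,195,185),z)[:2]
g=lambda u,v,z: ray("top",*crop(u,v,13,215,200),z)[:2]
h=lambda u,v,z: ray("top",*crop(u,v),z)[:2]
C=(f(62,298,.024)+f(595,298,.024)+f(328,32,.024)+f(328,565,.024))/4
# dark rim ellipse check by mask
A=lambda q:(np.degrees(np.arctan2(*(q-C)[::-1])),np.linalg.norm(q-C))
print("C",C)
print("ptr screw before",A(g(380,210,.032)),"tip",A(g(432,215,.030)),"after",A(f(473,375,.032)),"tip",A(f(510,400,.030)))
print("idx before (body, foot)",A(g(425,392,.028)),A(g(408,380,.028)),"after",A(f(528,452,.028)),A(f(512,440,.028)),A(f(550,475,.02)))
def D(a,b): d=a-b; return np.degrees(np.arctan2(d[1],d[0]))
print("bed before slot",D(h(390,235,.056),h(407,310,.056)))
print("bed after slot",D(f(302,255,.056),f(288,365,.056)),"jaw front",D(f(180,362,.08),f(365,382,.08))-90,"jaw back",D(f(165,450,.08),f(350,475,.08))-90,"end",D(f(165,507,.056),f(370,537,.056))-90)
# hue-based subpixel index centroid in both images
for nm in ("top0","top2"):
    p=cv2.imread(f"pics/{nm}.png"); hs=cv2.cvtColor(p,cv2.COLOR_BGR2HSV)[222:238,238:258]
    m=(hs[...,1]>90)&(hs[...,2]>110); v,u=np.nonzero(m); w=hs[...,1][m].astype(float)
    c=((u+238)@w/w.sum(),(v+222)@w/w.sum()); print(nm,"idx",m.sum(),c,A(ray("top",*c,.026)[:2]))
E
```

```text
C [0.4951 0.1281]
ptr screw before (np.float64(-95.0588037933911), np.float64(0.037354510266337876)) tip (np.float64(-94.88849004787237), np.float64(0.04607192987634192)) after (np.float64(-117.64422813691233), np.float64(0.03745469223396997)) tip (np.float64(-118.83096816150406), np.float64(0.047103037527912554))
idx before (body, foot) (np.float64(-127.0388147380868), np.float64(0.05635925951767874)) (np.float64(-127.20341349663815), np.float64(0.0528147507908311)) after (np.float64(-126.97808818118048), np.float64(0.05664652899002807)) (np.float64(-127.04139413290757), np.float64(0.05221357196161394)) (np.float64(-128.02065512184828), np.float64(0.06299407578733134))
bed before slot 13.721061018244308
bed after slot -6.261193541392083 jaw front -5.650887665219912 jaw back -7.148720025375653 end -7.760006332086789
top0 idx 20 (np.float64(248.0366726296959), np.float64(230.654740608229)) (np.float64(-127.63739485080504), np.float64(0.058913249707461646))
top2 idx 22 (np.float64(247.86192468619248), np.float64(230.5020920502092)) (np.float64(-127.61234462518996), np.float64(0.058398843268759715))
```

Call:
drive_tool(commands=[{"dx":0.2,"dy":0.9,"dz":0,"turn":0,"jaw":-0.2},{"dx":0.2,"dy":0.9,"dz":0,"turn":0,"jaw":-0.2},{"dx":0.2,"dy":0.9,"dz":0,"turn":0,"jaw":-0.2},{"dx":0.2,"dy":0.9,"dz":0,"turn":0,"jaw":-0.2},{"dx":0.2,"dy":0.9,"dz":0,"turn":0,"jaw":-0.2},{"dx":0,"dy":0,"dz":0.8,"turn":-1,"jaw":-0.2},{"dx":0,"dy":0,"dz":0.8,"turn":0,"jaw":-0.2},{"dx":0,"dy":0,"dz":0,"turn":0,"jaw":-0.2},{"dx":0,"dy":0,"dz":0,"turn":0,"jaw":-0.2},{"dx":0,"dy":0,"dz":0,"turn":0,"jaw":-0.2}])

```text
time: 12.75
tcp_pos: [0.4614, 0.1319, 0.1257]
orientation: [0.998, -0.066, 0.0, -0.0]
wrist_force: [0.7, 1.2, -0.2]
gripper_width: 0.0548
grasp_force: 0.0
```

Call:
drive_tool(commands=[{"dx":0,"dy":0,"dz":0.6,"turn":0,"jaw":-0.2},{"dx":0,"dy":0,"dz":0.6,"turn":0,"jaw":-0.2},{"dx":0,"dy":0,"dz":0.6,"turn":0,"jaw":-0.2},{"dx":0,"dy":0,"dz":0,"turn":0,"jaw":-0.2},{"dx":0,"dy":0,"dz":0,"turn":0,"jaw":0.0},{"dx":0,"dy":0,"dz":0,"turn":0,"jaw":0.3},{"dx":0,"dy":0,"dz":0,"turn":0,"jaw":0.3},{"dx":0,"dy":0,"dz":0,"turn":0,"jaw":0.3},{"dx":0,"dy":0,"dz":0,"turn":0,"jaw":0.3},{"dx":0,"dy":0,"dz":0,"turn":0,"jaw":0.3}], grip_force=30)

```text
time: 13.58
tcp_pos: [0.4612, 0.1328, 0.0808]
orientation: [0.998, -0.065, 0.001, -0.001]
wrist_force: [0.0, 17.8, -13.3]
gripper_width: 0.0409
grasp_force: 30.0
```

Call:
drive_tool(commands=[{"dx":0,"dy":-0.06,"dz":0,"turn":0.4,"jaw":0.3},{"dx":0,"dy":-0.06,"dz":0,"turn":0.4,"jaw":0.3},{"dx":0,"dy":-0.06,"dz":0,"turn":0.4,"jaw":0.3},{"dx":0,"dy":-0.06,"dz":0,"turn":0.35,"jaw":0.3},{"dx":0,"dy":0,"dz":0,"turn":0,"jaw":0.3},{"dx":0,"dy":0,"dz":0,"turn":0,"jaw":0.3},{"dx":0,"dy":0,"dz":0,"turn":0,"jaw":0.3},{"dx":0,"dy":0,"dz":0,"turn":0,"jaw":0.3},{"dx":0,"dy":0,"dz":0,"turn":0,"jaw":0.3},{"dx":0,"dy":0,"dz":0,"turn":0,"jaw":0.3}])

```text
time: 14.42
tcp_pos: [0.4623, 0.1387, 0.0808]
orientation: [0.989, -0.146, 0.0, -0.001]
wrist_force: [-0.8, 16.7, -13.3]
gripper_width: 0.0408
grasp_force: 30.0
```

Call:
drive_tool(commands=[{"dx":0,"dy":0,"dz":0,"turn":0,"jaw":-0.06},{"dx":0,"dy":0,"dz":0,"turn":0,"jaw":-0.06},{"dx":0,"dy":0,"dz":-0.6,"turn":0,"jaw":-0.06},{"dx":0,"dy":0,"dz":-1,"turn":0,"jaw":-0.06},{"dx":0,"dy":0,"dz":-1,"turn":0,"jaw":-0.06},{"dx":-0.2,"dy":-0.86,"dz":-0.8,"turn":0,"jaw":-0.06},{"dx":-0.2,"dy":-0.86,"dz":0,"turn":0,"jaw":-0.06},{"dx":-0.2,"dy":-0.86,"dz":0,"turn":0,"jaw":-0.06},{"dx":-0.2,"dy":-0.86,"dz":0,"turn":0,"jaw":-0.06},{"dx":-0.2,"dy":-0.86,"dz":0,"turn":0,"jaw":-0.06}])

```text
time: 15.25
tcp_pos: [0.4696, 0.2489, 0.1663]
orientation: [0.989, -0.146, 0.001, -0.001]
wrist_force: [0.0, -0.2, -0.0]
gripper_width: 0.0483
grasp_force: 0.0
```

```bash
python3 - <<'E'
from h import *
p,d=viewer.snapshot("top"); cv2.imwrite("pics/top3.png",p); np.save("pics/top3.npy",d)
a=cv2.resize(p[185:245,195:270],None,fx=10,fy=10,interpolation=cv2.INTER_CUBIC)
cv2.imwrite("pics/t3.png",a)
E
```

```text
(no output)
```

View pics/t3.png

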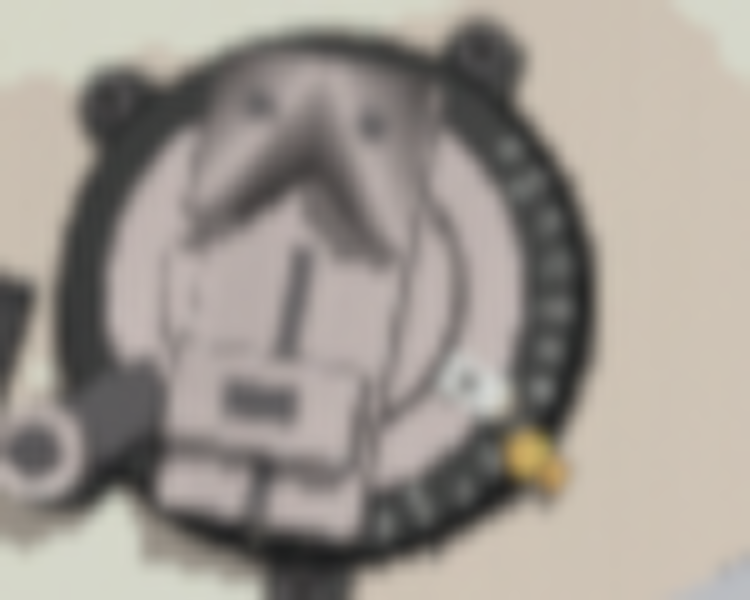

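```bash
cat >> h.py <<'E'
f=lambda u,v,z: ray("top",*crop(u,v,10,195,185),z)[:2]
C=np.array([.4951,.1281])
A=lambda q:(round(float(np.degrees(np.arctan2(*(q-C)[::-1]))),1),round(float(np.linalg.norm(q-C)),4))
def D(a,b): d=a-b; return round(float(np.degrees(np.arctan2(d[1],d[0]))),1)
def screw(nm):
    p=cv2.imread(f"pics/{nm}.png").astype(float)
    # white pointer: bright and neutral (turntable is pinkish)
    w=p.min(2); m=np.zeros_like(w); m[214:230,234:252]=1
    w=np.clip(w-195,0,None)*m; v,u=np.mgrid[:420,:560]
    return (w*u).sum()/w.sum(),(w*v).sum()/w.sum(),(w>0).sum()
E
python3 - <<'E'
from h import *
for n in("top0","top2","top3"):
    s=screw(n); print(n,s,A(ray("top",*s[:2],.03)[:2]))
print("screw manual",A(f(473,375,.032)),A(f(468,382,.032)))
print("bed now slot",D(f(302,250,.056),f(287,355,.056)),"jaw front",D(f(180,345,.08),f(360,375,.08))-90,"back",D(f(162,440,.08),f(340,470,.08))-90,"end",D(f(157,500,.056),f(362,537,.056))-90)
print("jaw centre",(f(180,345,.08)+f(360,375,.08)+f(162,440,.08)+f(340,470,.08))/4,"bed end mid",(f(157,500,.056)+f(362,537,.056))/2)
E
```

```text
top0 (np.float64(246.0), np.float64(216.0), np.int64(1)) (-95.1, 0.0421)
top2 (np.float64(243.75), np.float64(223.0), np.int64(3)) (-117.4, 0.0419)
top3 (np.float64(243.48387096774192), np.float64(223.58064516129033), np.int64(4)) (-119.3, 0.042)
screw manual (-117.6, 0.0374) (-120.5, 0.0372)
bed now slot -7.1 jaw front -8.900000000000006 back -9.0 end -9.700000000000003
jaw centre [0.46770428 0.13563276] bed end mid [0.44500186 0.13848972]
```

Call:
drive_tool(commands=[{"dx":0.21,"dy":0.87,"dz":0,"turn":0,"jaw":-0.3},{"dx":0.21,"dy":0.87,"dz":0,"turn":0,"jaw":-0.3},{"dx":0.21,"dy":0.87,"dz":0,"turn":0,"jaw":-0.3},{"dx":0.21,"dy":0.87,"dz":0,"turn":0,"jaw":-0.3},{"dx":0.21,"dy":0.87,"dz":0,"turn":-0.6,"jaw":-0.3},{"dx":0,"dy":0,"dz":0.85,"turn":0,"jaw":-0.3},{"dx":0,"dy":0,"dz":0.85,"turn":0,"jaw":-0.3},{"dx":0,"dy":0,"dz":0.85,"turn":0,"jaw":-0.3},{"dx":0,"dy":0,"dz":0.85,"turn":0,"jaw":-0.3},{"dx":0,"dy":0,"dz":0,"turn":0,"jaw":-0.3}])

```text
time: 16.13
tcp_pos: [0.4614, 0.1355, 0.0778]
orientation: [0.993, -0.115, -0.002, 0.001]
wrist_force: [-1.4, -1.2, -1.0]
gripper_width: 0.0592
grasp_force: 0.0
```

Call:
drive_tool(commands=[{"dx":0,"dy":0,"dz":0,"turn":0,"jaw":-0.05},{"dx":0,"dy":0,"dz":0,"turn":0,"jaw":-0.05},{"dx":0,"dy":0,"dz":0,"turn":0,"jaw":-0.05},{"dx":0,"dy":0,"dz":0,"turn":0,"jaw":-0.05},{"dx":0,"dy":-0.04,"dz":0,"turn":0,"jaw":-0.05},{"dx":0,"dy":-0.04,"dz":0,"turn":0,"jaw":-0.05},{"dx":0,"dy":0,"dz":0,"turn":0,"jaw":-0.05},{"dx":0,"dy":0,"dz":0,"turn":0,"jaw":-0.05},{"dx":0,"dy":0,"dz":0,"turn":0,"jaw":-0.05},{"dx":0,"dy":0,"dz":0,"turn":0,"jaw":-0.05}])

```text
time: 16.97
tcp_pos: [0.4633, 0.1379, 0.0797]
orientation: [0.993, -0.115, -0.0, 0.0]
wrist_force: [0.2, 0.2, 0.7]
gripper_width: 0.0479
grasp_force: 0.0
```

Call:
drive_tool(commands=[{"dx":0,"dy":-0.04,"dz":0,"turn":0,"jaw":-0.05},{"dx":0,"dy":-0.04,"dz":0,"turn":0,"jaw":-0.05},{"dx":0,"dy":-0.04,"dz":0,"turn":0,"jaw":-0.05},{"dx":0,"dy":-0.04,"dz":0,"turn":0,"jaw":-0.05},{"dx":0,"dy":0,"dz":0,"turn":0,"jaw":-0.05},{"dx":0,"dy":0,"dz":0,"turn":0,"jaw":-0.05},{"dx":0,"dy":0,"dz":0,"turn":0,"jaw":-0.05},{"dx":0,"dy":0,"dz":0,"turn":0,"jaw":-0.05},{"dx":0,"dy":0,"dz":0,"turn":0,"jaw":-0.05},{"dx":0,"dy":0,"dz":0,"turn":0,"jaw":-0.05}])

```text
time: 17.8
tcp_pos: [0.4642, 0.1418, 0.0797]
orientation: [0.993, -0.115, -0.0, 0.0]
wrist_force: [-0.2, -2.5, -0.1]
gripper_width: 0.0479
grasp_force: 1.0
```

Call:
drive_tool(commands=[{"dx":0,"dy":-0.04,"dz":0,"turn":0.1,"jaw":-0.05},{"dx":0,"dy":-0.04,"dz":0,"turn":0.1,"jaw":-0.05},{"dx":0,"dy":-0.04,"dz":0,"turn":0.1,"jaw":-0.05},{"dx":0,"dy":-0.04,"dz":0,"turn":0.1,"jaw":-0.05},{"dx":0,"dy":0,"dz":0,"turn":0,"jaw":-0.05},{"dx":0,"dy":0,"dz":0,"turn":0,"jaw":-0.05},{"dx":0,"dy":0,"dz":0,"turn":0,"jaw":-0.05},{"dx":0,"dy":0,"dz":0,"turn":0,"jaw":-0.05},{"dx":0,"dy":0,"dz":0,"turn":0,"jaw":-0.05},{"dx":0,"dy":0,"dz":0,"turn":0,"jaw":-0.05}])

```text
time: 18.63
tcp_pos: [0.4643, 0.1453, 0.0795]
orientation: [0.991, -0.136, -0.001, 0.001]
wrist_force: [-5.2, -6.0, 4.5]
gripper_width: 0.0482
grasp_force: 3.7
```

Call:
drive_tool(commands=[{"dx":0,"dy":0.16,"dz":0,"turn":0,"jaw":-0.05},{"dx":0,"dy":0,"dz":-0.6,"turn":0,"jaw":-0.05},{"dx":0,"dy":0,"dz":-1,"turn":0,"jaw":-0.05},{"dx":0,"dy":0,"dz":-1,"turn":0,"jaw":-0.05},{"dx":0,"dy":0,"dz":-0.8,"turn":0,"jaw":-0.05},{"dx":-0.25,"dy":-0.86,"dz":0,"turn":0,"jaw":-0.05},{"dx":-0.25,"dy":-0.86,"dz":0,"turn":0,"jaw":-0.05},{"dx":-0.25,"dy":-0.86,"dz":0,"turn":0,"jaw":-0.05},{"dx":-0.25,"dy":-0.86,"dz":0,"turn":0,"jaw":-0.05},{"dx":-0.25,"dy":-0.86,"dz":0,"turn":0,"jaw":-0.05}])

```text
time: 19.47
tcp_pos: [0.463, 0.2549, 0.1649]
orientation: [0.991, -0.136, 0.0, -0.0]
wrist_force: [0.0, -0.8, 0.4]
gripper_width: 0.048
grasp_force: 0.0
```

```bash
python3 - <<'E'
from h import *
p,d=viewer.snapshot("top"); cv2.imwrite("pics/top4.png",p)
s=screw("top4"); print(s,A(ray("top",*s[:2],.03)[:2]))
a=cv2.resize(p[185:245,195:270],None,fx=10,fy=10,interpolation=cv2.INTER_CUBIC)
cv2.imwrite("pics/t4.png",a)
E
```

```text
(np.float64(242.30769230769232), np.float64(225.34615384615384), np.int64(5)) (-125.7, 0.042)
```

View pics/t4.png

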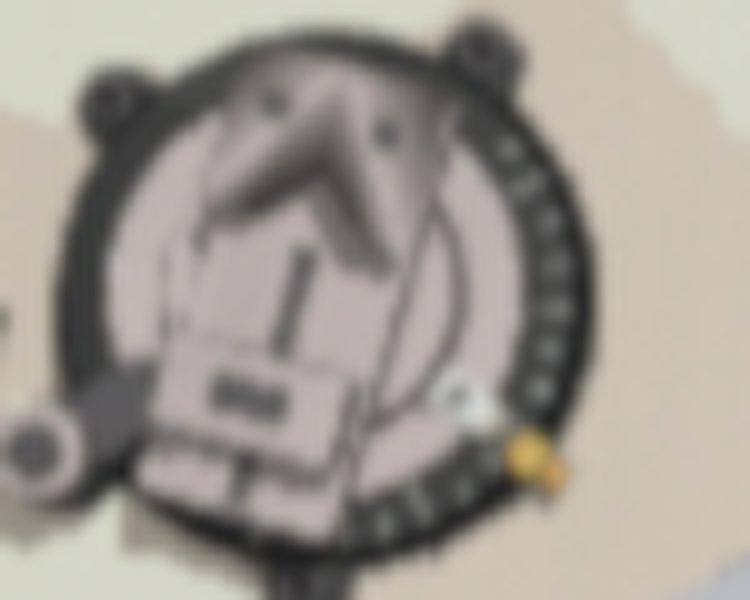

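The pointer (screw at 457,395) now stands almost at the index (528,452). I'll measure what remains.

```bash
cat >> h.py <<'E'
def gap(nm):
    p=cv2.resize(cv2.imread(f"pics/{nm}.png")[185:245,195:270],None,fx=10,fy=10,interpolation=cv2.INTER_CUBIC).astype(float)
    b,g,r=p[...,0],p[...,1],p[...,2]; v,u=np.mgrid[:600,:750]
    roi=(u>400)&(u<540)&(v>150)&(v<470)
    for th in (0,4,8):
        m=(b-r>-6+th)&(g>150)&roi&(np.hypot(u-328,v-298)>120); n,l,s,c=cv2.connectedComponentsWithStats(m.astype(np.uint8))
        i=1+np.argmax(s[1:,4]); ps=A(f(*c[i],.031)); print(nm,"white",s[i,4],c[i].round(0),ps)
    for lo in (140,170,190):
        m=(r-b>60)&(r>lo)&(u>480)&(v>400)
        if m.sum()>30: print("  brass",lo,m.sum(),u[m].mean().round(),v[m].mean().round(),A(f(u[m].mean(),v[m].mean(),.027)))
E
python3 - <<'E'
from h import *
for n in("top2","top3","top4"): gap(n)
print(A(f(457,395,.032)))
print("bed slot",D(f(305,255,.056),f(284,352,.056)),"end",D(f(135,475,.056),f(335,530,.056))-90,"jaw front",D(f(170,335,.08),f(355,380,.08))-90,"back",D(f(155,425,.08),f(320,475,.08))-90)
print("bed end mid",(f(135,475,.056)+f(335,530,.056))/2,"jaw c",(f(170,335,.08)+f(355,380,.08)+f(155,425,.08)+f(320,475,.08))/4)
E
```

```text
top2 white 2239 [473. 377.] (-118.2, 0.0375)
top2 white 75 [491. 380.] (-116.4, 0.0413)Traceback (most recent call last):
  File "<stdin>", line 2, in <module>
  File "h.py", line 27, in gap
    i=1+np.argmax(s[1:,4]); ps=A(f(*c[i],.031)); print(nm,"white",s[i,4],c[i].round(0),ps)
        ~~~~~~~~~^^^^^^^^^
    return _wrapfunc(a, 'argmax', axis=axis, out=out, **kwds)
    return bound(*args, **kwds)
ValueError: attempt to get argmax of an empty sequence
```

```bash
sed -i 's/for th in (0,4,8)/for th in (-4,-2,0)/' h.py; python3 - <<'E'
from h import *
for n in("top2","top3","top4"): gap(n)
print(A(f(457,395,.032)))
print("bed slot",D(f(305,255,.056),f(284,352,.056)),"end",D(f(135,475,.056),f(335,530,.056))-90,"jaw front",D(f(170,335,.08),f(355,380,.08))-90,"back",D(f(155,425,.08),f(320,475,.08))-90)
print("bed end mid",(f(135,475,.056)+f(335,530,.056))/2,"jaw c",(f(170,335,.08)+f(355,380,.08)+f(155,425,.08)+f(320,475,.08))/4)
E
```

```text
top2 white 3360 [474. 378.] (-118.2, 0.0379)
top2 white 2833 [474. 378.] (-118.2, 0.0377)
top2 white 2239 [473. 377.] (-118.2, 0.0375)
  brass 140 1963 536.0 460.0 (-127.4, 0.0589)
  brass 170 1276 538.0 460.0 (-127.1, 0.0594)
  brass 190 325 527.0 454.0 (-127.5, 0.0566)
top3 white 3190 [471. 384.] (-120.4, 0.0379)
top3 white 2697 [470. 384.] (-120.6, 0.0378)
top3 white 2135 [469. 384.] (-120.8, 0.0375)
  brass 140 1966 536.0 460.0 (-127.4, 0.059)
  brass 170 1288 538.0 460.0 (-127.1, 0.0594)
  brass 190 338 527.0 454.0 (-127.5, 0.0566)
top4 white 3054 [461. 399.] (-126.5, 0.0379)
top4 white 2580 [460. 398.] (-126.6, 0.0377)
top4 white 1993 [459. 398.] (-126.7, 0.0375)
  brass 140 1951 536.0 460.0 (-127.4, 0.059)
  brass 170 1266 538.0 460.0 (-127.1, 0.0594)
  brass 190 328 527.0 454.0 (-127.5, 0.0567)
(-126.3, 0.0368)
bed slot -11.2 end -14.799999999999997 jaw front -13.099999999999994 back -16.299999999999997
bed end mid [0.44839916 0.14384029] jaw c [0.46847717 0.13786745]
```

Pointer −126.5°, index −127.4°, so it's on the mark. Next I tighten the lever.

Call:
drive_tool(commands=[{"dx":-0.1,"dy":0.79,"dz":0,"turn":0,"jaw":-0.05},{"dx":-0.1,"dy":0.79,"dz":0,"turn":0,"jaw":-0.05},{"dx":-0.1,"dy":0.79,"dz":0,"turn":0,"jaw":-0.05},{"dx":0,"dy":0,"dz":0,"turn":-1,"jaw":-0.05},{"dx":0,"dy":0,"dz":0,"turn":-1,"jaw":-0.05},{"dx":0,"dy":0,"dz":0,"turn":-1,"jaw":-0.05},{"dx":0,"dy":0,"dz":0,"turn":-1,"jaw":-0.05},{"dx":0,"dy":0,"dz":0,"turn":-1,"jaw":-0.05},{"dx":0,"dy":0,"dz":0,"turn":-1,"jaw":-0.05},{"dx":0,"dy":0,"dz":0,"turn":-1,"jaw":-0.05}])

```text
time: 20.35
tcp_pos: [0.4399, 0.1987, 0.1648]
orientation: [0.973, 0.231, 0.0, -0.0]
wrist_force: [0.2, 0.8, 0.2]
gripper_width: 0.0479
grasp_force: 0.0
```

Call:
drive_tool(commands=[{"dx":0,"dy":0,"dz":0,"turn":-1,"jaw":-0.05},{"dx":0,"dy":0,"dz":0,"turn":-1,"jaw":-0.05},{"dx":0,"dy":0,"dz":0,"turn":-1,"jaw":-0.05},{"dx":0,"dy":0,"dz":0,"turn":-1,"jaw":-0.05},{"dx":0,"dy":0,"dz":0,"turn":-1,"jaw":-0.05},{"dx":0,"dy":0,"dz":0,"turn":-1,"jaw":-0.05},{"dx":0,"dy":0,"dz":0,"turn":-1,"jaw":-0.05},{"dx":0,"dy":0,"dz":0,"turn":-1,"jaw":-0.05},{"dx":0,"dy":0,"dz":0,"turn":-1,"jaw":-0.05},{"dx":0,"dy":0,"dz":0,"turn":-1,"jaw":-0.05}])

```text
time: 21.18
tcp_pos: [0.4399, 0.1988, 0.1647]
orientation: [0.727, 0.686, 0.0, -0.0]
wrist_force: [-0.4, 1.0, 0.2]
gripper_width: 0.0476
grasp_force: 0.0
```

Call:
drive_tool(commands=[{"dx":0,"dy":0,"dz":0,"turn":-1,"jaw":-0.1},{"dx":0,"dy":0,"dz":0,"turn":-1,"jaw":-0.1},{"dx":0,"dy":0,"dz":0,"turn":0,"jaw":-0.1},{"dx":0,"dy":0,"dz":0,"turn":0,"jaw":-0.1},{"dx":0,"dy":0,"dz":0,"turn":0,"jaw":-0.1},{"dx":0,"dy":0,"dz":0,"turn":0,"jaw":-0.1},{"dx":0,"dy":0,"dz":0,"turn":0,"jaw":-0.1},{"dx":0,"dy":0,"dz":0,"turn":0,"jaw":-0.1},{"dx":0,"dy":0,"dz":0,"turn":0,"jaw":-0.1},{"dx":0,"dy":0,"dz":0,"turn":0,"jaw":-0.1}])

```text
time: 22.02
tcp_pos: [0.4398, 0.1987, 0.1647]
orientation: [0.654, 0.757, 0.0, 0.0]
wrist_force: [0.5, 0.3, -0.1]
gripper_width: 0.0501
grasp_force: 0.0
```

```bash
python3 - <<'E'
from h import *
p,d=viewer.snapshot("top"); cv2.imwrite("pics/top5.png",p)
s,_=viewer.snapshot("scene"); cv2.imwrite("pics/scene5.png",s)
def blk(img,n,z,ctr,w=22):
    u,v=pix(n,[*ctr,z]); print(n,"expect",round(u),round(v))
    u,v=int(u),int(v); g=cv2.cvtColor(img[v-w:v+w,u-w:u+w],cv2.COLOR_BGR2GRAY)
    k,l,st,c=cv2.connectedComponentsWithStats((g<60).astype(np.uint8))
    for i in range(1,k):
        if 15<st[i,4]<400: print(st[i],ray(n,c[i][0]+u-w,c[i][1]+v-w,z))
blk(p,"top",.063,(.45,.247)); blk(s,"scene",.063,(.45,.247))
E
```

```text
top expect 170 233
[ 31   0  13  44 232] [0.44590409 0.21371344 0.063     ]
[36  0  8 20 90] [0.48419752 0.20880745 0.063     ]
scene expect 196 203
```

Call:
drive_tool(commands=[{"dx":0.68,"dy":0.38,"dz":0,"turn":0,"jaw":-0.1},{"dx":0.68,"dy":0.38,"dz":0,"turn":0,"jaw":-0.1},{"dx":0,"dy":0,"dz":0.6,"turn":0,"jaw":-0.1},{"dx":0,"dy":0,"dz":0.6,"turn":0,"jaw":-0.1},{"dx":0,"dy":0,"dz":0.6,"turn":0,"jaw":-0.1},{"dx":0,"dy":0,"dz":0.6,"turn":0,"jaw":-0.1},{"dx":0,"dy":0,"dz":0.6,"turn":0,"jaw":-0.1},{"dx":0,"dy":0,"dz":0.6,"turn":0,"jaw":-0.1},{"dx":0,"dy":0,"dz":0,"turn":0,"jaw":0.4},{"dx":0,"dy":0,"dz":0,"turn":0,"jaw":0.4}], grip_force=10)

```text
time: 22.95
tcp_pos: [0.4532, 0.235, 0.0744]
orientation: [0.654, 0.757, -0.001, -0.0]
wrist_force: [0.5, 0.4, 0.9]
gripper_width: 0.0399
grasp_force: 0.0
```

Call:
drive_tool(commands=[{"dx":0,"dy":0,"dz":0,"turn":0,"jaw":0.4},{"dx":0,"dy":0,"dz":0,"turn":0,"jaw":0.4},{"dx":0,"dy":0.1,"dz":0,"turn":0.5,"jaw":0.4},{"dx":0,"dy":0.1,"dz":0,"turn":0.5,"jaw":0.4},{"dx":0,"dy":0.1,"dz":0,"turn":0.5,"jaw":0.4},{"dx":0,"dy":0.1,"dz":0,"turn":0.5,"jaw":0.4},{"dx":0,"dy":0.1,"dz":0,"turn":0.5,"jaw":0.4},{"dx":0,"dy":0.1,"dz":0,"turn":0.5,"jaw":0.4},{"dx":0,"dy":0.1,"dz":0,"turn":0.5,"jaw":0.4},{"dx":0,"dy":0.1,"dz":0,"turn":0.5,"jaw":0.4}])

```text
time: 23.78
tcp_pos: [0.4735, 0.2344, 0.0754]
orientation: [0.797, 0.604, 0.0, 0.0]
wrist_force: [-2.5, -0.1, 0.6]
gripper_width: 0.0275
grasp_force: 1.0
```

Call:
drive_tool(commands=[{"dx":0,"dy":0.1,"dz":0,"turn":0.5,"jaw":0.4},{"dx":0,"dy":0.1,"dz":0,"turn":0.5,"jaw":0.4},{"dx":0,"dy":0.1,"dz":0,"turn":0.5,"jaw":0.4},{"dx":0,"dy":0.1,"dz":0,"turn":0.5,"jaw":0.4},{"dx":0,"dy":0.1,"dz":0,"turn":0.5,"jaw":0.4},{"dx":0,"dy":0.1,"dz":0,"turn":0.5,"jaw":0.4},{"dx":0,"dy":0.1,"dz":0,"turn":0.5,"jaw":0.4},{"dx":0,"dy":0.1,"dz":0,"turn":0.5,"jaw":0.4},{"dx":0,"dy":0.1,"dz":0,"turn":0.5,"jaw":0.4},{"dx":0,"dy":0.1,"dz":0,"turn":0.5,"jaw":0.4}])

```text
time: 24.62
tcp_pos: [0.4951, 0.2224, 0.0754]
orientation: [0.926, 0.377, 0.0, -0.0]
wrist_force: [-3.5, -0.1, 0.1]
gripper_width: 0.0275
grasp_force: 1.0
```

Call:
drive_tool(commands=[{"dx":0,"dy":0.1,"dz":0,"turn":0.5,"jaw":0.4},{"dx":0,"dy":0.1,"dz":0,"turn":0.5,"jaw":0.4},{"dx":0,"dy":0.1,"dz":0,"turn":0.5,"jaw":0.4},{"dx":0,"dy":0.1,"dz":0,"turn":0.4,"jaw":0.4},{"dx":0,"dy":0,"dz":0,"turn":0,"jaw":0.4},{"dx":0,"dy":0,"dz":0,"turn":0,"jaw":0.4},{"dx":0,"dy":0,"dz":0,"turn":0,"jaw":0.4},{"dx":0,"dy":0,"dz":0,"turn":0,"jaw":0.4},{"dx":0,"dy":0,"dz":0,"turn":0,"jaw":0.4},{"dx":0,"dy":0,"dz":0,"turn":0,"jaw":0.4}])

```text
time: 25.45
tcp_pos: [0.5015, 0.2148, 0.0748]
orientation: [0.959, 0.284, 0.0, -0.0]
wrist_force: [0.1, 0.3, 0.0]
gripper_width: 0.027
grasp_force: 0.0
```

Call:
drive_tool(commands=[{"dx":0,"dy":0.1,"dz":0,"turn":0.4,"jaw":0.4},{"dx":0,"dy":0.1,"dz":0,"turn":0.4,"jaw":0.4},{"dx":0,"dy":0,"dz":0,"turn":0,"jaw":0.4},{"dx":0,"dy":0,"dz":0,"turn":0,"jaw":0.4},{"dx":0,"dy":0,"dz":0,"turn":0,"jaw":0.4},{"dx":0,"dy":0,"dz":0,"turn":0,"jaw":0.4},{"dx":0,"dy":0,"dz":0,"turn":0,"jaw":0.4},{"dx":0,"dy":0,"dz":0,"turn":0,"jaw":0.4},{"dx":0,"dy":0,"dz":0,"turn":0,"jaw":0.4},{"dx":0,"dy":0,"dz":0,"turn":0,"jaw":0.4}])

```text
time: 26.28
tcp_pos: [0.5026, 0.2115, 0.0745]
orientation: [0.97, 0.244, -0.001, -0.001]
wrist_force: [-12.8, 16.2, 4.9]
gripper_width: 0.0298
grasp_force: 10.0
```

Call:
drive_tool(commands=[{"dx":0,"dy":-0.12,"dz":0,"turn":0,"jaw":0.4},{"dx":0,"dy":0,"dz":0,"turn":0,"jaw":-0.1},{"dx":0,"dy":0,"dz":0,"turn":0,"jaw":-0.1},{"dx":0,"dy":0,"dz":-1,"turn":0,"jaw":-0.1},{"dx":0,"dy":0,"dz":-1,"turn":0,"jaw":-0.1},{"dx":0,"dy":0,"dz":-1,"turn":0,"jaw":-0.1},{"dx":0,"dy":0,"dz":-1,"turn":0,"jaw":-0.1},{"dx":-0.77,"dy":0.27,"dz":-0.5,"turn":0,"jaw":-0.1},{"dx":-0.77,"dy":0.27,"dz":0,"turn":0,"jaw":-0.1},{"dx":-0.77,"dy":0.27,"dz":0,"turn":0,"jaw":-0.1}])

```text
time: 27.12
tcp_pos: [0.4614, 0.1675, 0.1882]
orientation: [0.97, 0.244, 0.001, 0.0]
wrist_force: [0.2, 0.3, 0.5]
gripper_width: 0.0501
grasp_force: 0.0
```

Call:
drive_tool(commands=[{"dx":-0.77,"dy":0.27,"dz":0,"turn":1,"jaw":-0.1},{"dx":0,"dy":0,"dz":0,"turn":1,"jaw":-0.1},{"dx":0,"dy":0,"dz":0,"turn":1,"jaw":-0.1},{"dx":0,"dy":0,"dz":0,"turn":1,"jaw":-0.1},{"dx":0,"dy":0,"dz":0,"turn":1,"jaw":-0.1},{"dx":0,"dy":0,"dz":0,"turn":1,"jaw":-0.1},{"dx":0,"dy":0,"dz":0,"turn":1,"jaw":-0.1},{"dx":0,"dy":0,"dz":0,"turn":0.4,"jaw":-0.1},{"dx":0,"dy":0,"dz":0,"turn":0,"jaw":-0.1},{"dx":0,"dy":0,"dz":0,"turn":0,"jaw":-0.1}])

```text
time: 27.95
tcp_pos: [0.4476, 0.1528, 0.1872]
orientation: [0.99, -0.14, 0.0, 0.0]
wrist_force: [-0.4, 0.7, 0.1]
gripper_width: 0.0501
grasp_force: 0.0
```

```bash
python3 - <<'E'
from h import *
d=np.load("pics/top0.npy");c=viewer.get_calibration("top")
v,u=np.mgrid[:420,:560]; X=np.stack([(u-c['cx'])/c['fx']*d,(v-c['cy'])/c['fy']*d,d],-1)
P=((X-c['t'])@c['R'])[d>0]
print([int(y*1000) for y in np.arange(.02,-.30,-.02)])
for x in np.arange(.62,.42,-.02):
    print("%.2f"%x,[int(1000*P[m,2].max()) if (m:=(abs(P[:,0]-x)<.01)&(abs(P[:,1]-y)<.01)).any() else -9 for y in np.arange(.02,-.30,-.02)])
E
```

```text
[20, 0, -20, -39, -60, -80, -99, -120, -140, -160, -180, -200, -220, -240, -260, -279]
0.62 [312, 339, 354, 360, 375, 387, 397, 398, 107, 130, 144, 139, 105, 105, 104, -9]
0.60 [312, 341, 357, 364, 375, 385, 383, 392, 104, 119, 105, 104, 104, 104, 103, 2]
0.58 [312, 333, 347, 362, 326, 358, 375, 386, 97, 97, 97, 97, 98, 98, 97, 4]
0.56 [4, 5, 80, 104, 302, 330, 363, 368, 20, 21, 24, 5, 6, 5, 4, 5]
0.54 [5, 5, 67, 78, 4, 309, 310, 22, 22, 25, 17, 5, 6, 5, 5, 4]
0.52 [5, 5, 4, 4, 5, 26, 26, 5, 22, 19, 58, 63, 5, 5, 5, 5]
0.50 [5, 4, 7, 5, 4, 58, 54, 6, 5, 3, 62, 64, 5, 5, 5, 5]
0.48 [7, 4, 14, 10, 8, 44, 25, 7, 7, 6, 5, 5, 4, 5, 6, 3]
0.46 [15, 41, 50, 50, 5, 6, 4, 33, 50, 33, 5, 7, 3, 4, 5, 3]
0.44 [17, 51, 69, 90, 15, 5, 6, 37, 50, 42, 4, 5, 5, 6, 6, 4]
```

Call:
drive_tool(commands=[{"dx":0.27,"dy":0.95,"dz":0,"turn":0,"jaw":-0.1},{"dx":0.27,"dy":0.95,"dz":0,"turn":0,"jaw":-0.1},{"dx":0.27,"dy":0.95,"dz":0,"turn":0,"jaw":-0.1},{"dx":0.27,"dy":0.95,"dz":0,"turn":0,"jaw":-0.1},{"dx":0.27,"dy":0.95,"dz":0,"turn":0,"jaw":-0.1},{"dx":0.27,"dy":0.95,"dz":0,"turn":0,"jaw":-0.1},{"dx":0.27,"dy":0.95,"dz":0,"turn":0,"jaw":-0.1},{"dx":0.27,"dy":0.95,"dz":0,"turn":0,"jaw":-0.1},{"dx":0.27,"dy":0.95,"dz":0,"turn":0,"jaw":-0.1},{"dx":0.27,"dy":0.95,"dz":0,"turn":0,"jaw":-0.1}])

```text
time: 28.78
tcp_pos: [0.4459, -0.0953, 0.1873]
orientation: [0.99, -0.14, 0.0, 0.0]
wrist_force: [0.1, 0.4, -0.6]
gripper_width: 0.0498
grasp_force: 0.0
```

Call:
drive_tool(commands=[{"dx":0.27,"dy":0.95,"dz":0,"turn":0,"jaw":-0.1},{"dx":0.27,"dy":0.95,"dz":0,"turn":0,"jaw":-0.1},{"dx":0.27,"dy":0.95,"dz":0,"turn":0,"jaw":-0.1},{"dx":0.27,"dy":0.95,"dz":0,"turn":0,"jaw":-0.1},{"dx":0,"dy":0,"dz":0,"turn":-1,"jaw":-0.1},{"dx":0,"dy":0,"dz":0,"turn":-1,"jaw":-0.1},{"dx":0,"dy":0,"dz":0,"turn":-1,"jaw":-0.1},{"dx":0,"dy":0,"dz":0,"turn":-1,"jaw":-0.1},{"dx":0,"dy":0,"dz":0,"turn":-1,"jaw":-0.1},{"dx":0,"dy":0,"dz":0,"turn":-0.5,"jaw":-0.1}])

```text
time: 29.62
tcp_pos: [0.4454, -0.1928, 0.1872]
orientation: [0.989, 0.15, 0.0, 0.0]
wrist_force: [-0.1, -1.1, 0.0]
gripper_width: 0.0501
grasp_force: 0.0
```

```bash
python3 - <<'E'
from h import *
p,d=viewer.snapshot("top"); cv2.imwrite("pics/top6.png",p); np.save("pics/top6.npy",d)
gap("top6")
# ball
g=cv2.cvtColor(p,cv2.COLOR_BGR2GRAY)[190:222,172:196]
k,l,st,c=cv2.connectedComponentsWithStats((g<60).astype(np.uint8))
for i in range(1,k):
    if st[i,4]>15: print("ball?",st[i],ray("top",c[i][0]+172,c[i][1]+190,.063))
g0=cv2.cvtColor(cv2.imread("pics/top0.png"),cv2.COLOR_BGR2GRAY)[190:222,172:196]
k,l,st,c=cv2.connectedComponentsWithStats((g0<60).astype(np.uint8))
for i in range(1,k):
    if st[i,4]>15: print("ball0",st[i],ray("top",c[i][0]+172,c[i][1]+190,.063))
print(arm.state()['tcp_pos'])
E
```

```text
top6 white 9544 [478. 363.] (-113.2, 0.037)
top6 white 6364 [474. 377.] (-118.0, 0.0378)
top6 white 3511 [464. 399.] (-125.9, 0.0384)
  brass 140 1988 536.0 461.0 (-127.4, 0.0591)
  brass 170 1638 537.0 461.0 (-127.2, 0.0593)
  brass 190 887 538.0 461.0 (-127.2, 0.0594)
ball? [ 0  0 10 13 87] [0.53402863 0.23660322 0.063     ]
ball? [ 7 13  8  7 41] [0.50955359 0.22035366 0.063     ]
ball0 [ 0  0 10 13 88] [0.53391943 0.23656076 0.063     ]
ball0 [ 7 13  8  7 42] [0.50939007 0.22099897 0.063     ]
[ 0.44541873 -0.19281614  0.18716423]
```

Call:
drive_tool(commands=[{"dx":0.74,"dy":0.25,"dz":0,"turn":0,"jaw":-0.1},{"dx":0.74,"dy":0.25,"dz":0,"turn":0,"jaw":-0.1},{"dx":0.74,"dy":0.25,"dz":0,"turn":0,"jaw":-0.1},{"dx":0,"dy":0,"dz":0.8,"turn":0,"jaw":-0.1},{"dx":0,"dy":0,"dz":0.8,"turn":0,"jaw":-0.1},{"dx":0,"dy":0,"dz":0.8,"turn":0,"jaw":-0.1},{"dx":0,"dy":0,"dz":0,"turn":0,"jaw":-0.1},{"dx":0,"dy":0,"dz":0,"turn":0,"jaw":-0.1},{"dx":0,"dy":0,"dz":0,"turn":0,"jaw":-0.1},{"dx":0,"dy":0,"dz":0,"turn":0,"jaw":-0.1}])

```text
time: 30.5
tcp_pos: [0.5047, -0.195, 0.1285]
orientation: [0.989, 0.146, 0.001, 0.0]
wrist_force: [-0.2, 0.7, -0.1]
gripper_width: 0.05
grasp_force: 0.0
```

Call:
drive_tool(commands=[{"dx":0,"dy":0,"dz":0.8,"turn":0,"jaw":-0.1},{"dx":0,"dy":0,"dz":0.8,"turn":0,"jaw":-0.1},{"dx":0,"dy":0,"dz":0.8,"turn":0,"jaw":-0.1},{"dx":0,"dy":0,"dz":0.8,"turn":0,"jaw":-0.1},{"dx":0,"dy":0,"dz":0,"turn":0,"jaw":-0.1},{"dx":0,"dy":0,"dz":0,"turn":0,"jaw":-0.1},{"dx":0,"dy":0,"dz":0,"turn":0,"jaw":0.3},{"dx":0,"dy":0,"dz":0,"turn":0,"jaw":0.8},{"dx":0,"dy":0,"dz":0,"turn":0,"jaw":0.8},{"dx":0,"dy":0,"dz":0,"turn":0,"jaw":0.8}], grip_force=15)

```text
time: 31.33
tcp_pos: [0.5045, -0.1949, 0.0481]
orientation: [0.989, 0.146, 0.001, 0.0]
wrist_force: [0.3, -0.4, 0.0]
gripper_width: 0.0267
grasp_force: 0.0
```

Call:
drive_tool(commands=[{"dx":0,"dy":0,"dz":0,"turn":0,"jaw":0.8},{"dx":0,"dy":0,"dz":0,"turn":0,"jaw":0.8},{"dx":0,"dy":0,"dz":0,"turn":0,"jaw":0.8},{"dx":0,"dy":0,"dz":0,"turn":0,"jaw":0.8},{"dx":0,"dy":0,"dz":-0.8,"turn":0,"jaw":0.8},{"dx":0,"dy":0,"dz":-0.8,"turn":0,"jaw":0.8},{"dx":0,"dy":0,"dz":-0.8,"turn":0,"jaw":0.8},{"dx":0,"dy":0,"dz":-0.8,"turn":0,"jaw":0.8},{"dx":0,"dy":0,"dz":-0.8,"turn":0,"jaw":0.8},{"dx":0,"dy":0,"dz":-0.8,"turn":0,"jaw":0.8}])

```text
time: 32.17
tcp_pos: [0.5038, -0.1945, 0.1683]
orientation: [0.989, 0.146, -0.0, -0.0]
wrist_force: [-0.5, -0.3, -1.0]
gripper_width: 0.0252
grasp_force: 15.0
```

```bash
sed -i 's/for th in (-4,-2,0)/for th in (0,2,4,6)/' h.py; python3 - <<'E'
from h import *
try: gap("top6")
except Exception as e: print(e)
p,d=viewer.snapshot("top"); cv2.imwrite("pics/top7.png",p); np.save("pics/top7.npy",d)
# vise: depth-based jaw positions: points z in .07-.09 around vise, relative to bed axes
c=viewer.get_calibration("top"); v,u=np.mgrid[:420,:560]
P=(np.stack([(u-c['cx'])/c['fx']*d,(v-c['cy'])/c['fy']*d,d],-1)-c['t'])@c['R']; P=P[d>0]
a=np.radians(-17); e=np.array([np.cos(a),np.sin(a)]); n=np.array([-e[1],e[0]])
q=P[(np.hypot(P[:,0]-C[0],P[:,1]-C[1])<.06)]; U=(q[:,:2]-C)@e; V=(q[:,:2]-C)@n
for lo,hi,uc in ((.074,.1,-1),(.074,.1,1)):
    m=(q[:,2]>lo)&(q[:,2]<hi)&(U*uc>0)&(abs(V)<.03); print(uc,m.sum(),np.percentile(U[m],[2,50,98]).round(4),np.percentile(V[m],[2,50,98]).round(4),np.median(q[m,2]).round(4))
    r=q[m][:,:2]; 
    if uc<0: print(cv2.minAreaRect((r*1000).astype(np.float32)))
print(arm.state()['tcp_pos'],arm.state()['grasp_force'],arm.state()['gripper_width'])
E
```

```text
top6 white 3511 [464. 399.] (-125.9, 0.0384)
top6 white 2907 [464. 399.] (-126.0, 0.0386)
top6 white 2304 [466. 400.] (-125.9, 0.0389)
top6 white 1679 [467. 402.] (-126.1, 0.0393)
  brass 140 1988 536.0 461.0 (-127.4, 0.0591)
  brass 170 1638 537.0 461.0 (-127.2, 0.0593)
  brass 190 887 538.0 461.0 (-127.2, 0.0594)
-1 181 [-0.0362 -0.0264 -0.0167] [-0.0172  0.0019  0.0211] 0.0807
((470.4513854980469, 137.8611297607422), (39.90394973754883, 20.27272605895996), 74.90299224853516)
1 313 [0.0132 0.0312 0.0463] [-0.0177  0.0044  0.0251] 0.0802
[ 0.50553611 -0.195261    0.1718722 ] 14.99997060505848 0.025199528492599224
```

Call:
drive_tool(commands=[{"dx":-0.7,"dy":-0.21,"dz":-0.22,"turn":0,"jaw":0.8},{"dx":-0.7,"dy":-0.21,"dz":-0.22,"turn":0,"jaw":0.8},{"dx":-0.7,"dy":-0.21,"dz":-0.22,"turn":0,"jaw":0.8},{"dx":0.29,"dy":-0.88,"dz":0,"turn":0,"jaw":0.8},{"dx":0.29,"dy":-0.88,"dz":0,"turn":0,"jaw":0.8},{"dx":0.29,"dy":-0.88,"dz":0,"turn":0,"jaw":0.8},{"dx":0.29,"dy":-0.88,"dz":0,"turn":0,"jaw":0.8},{"dx":0.29,"dy":-0.88,"dz":0,"turn":0,"jaw":0.8},{"dx":0.29,"dy":-0.88,"dz":0,"turn":0,"jaw":0.8},{"dx":0.29,"dy":-0.88,"dz":0,"turn":0,"jaw":0.8}])

```text
time: 33.05
tcp_pos: [0.453, -0.0315, 0.1836]
orientation: [0.989, 0.146, 0.0, -0.0]
wrist_force: [-0.0, -0.1, -0.1]
gripper_width: 0.0254
grasp_force: 15.0
```

Call:
drive_tool(commands=[{"dx":0.29,"dy":-0.88,"dz":0,"turn":0,"jaw":0.8},{"dx":0.29,"dy":-0.88,"dz":0,"turn":0,"jaw":0.8},{"dx":0.29,"dy":-0.88,"dz":0,"turn":0,"jaw":0.8},{"dx":0.29,"dy":-0.88,"dz":0,"turn":0,"jaw":0.8},{"dx":0.7,"dy":-0.64,"dz":0,"turn":0,"jaw":0.8},{"dx":0.7,"dy":-0.64,"dz":0,"turn":0,"jaw":0.8},{"dx":0,"dy":0,"dz":0,"turn":1,"jaw":0.8},{"dx":0,"dy":0,"dz":0,"turn":1,"jaw":0.8},{"dx":0,"dy":0,"dz":0,"turn":0,"jaw":0.8},{"dx":0,"dy":0,"dz":0,"turn":0,"jaw":0.8}])

```text
time: 33.88
tcp_pos: [0.4797, 0.1007, 0.1835]
orientation: [0.999, 0.043, -0.0, 0.0]
wrist_force: [0.9, 0.0, -1.8]
gripper_width: 0.025
grasp_force: 15.0
```

Call:
drive_tool(commands=[{"dx":0.4,"dy":-0.57,"dz":0,"turn":0,"jaw":0.8},{"dx":0.4,"dy":-0.57,"dz":0,"turn":0,"jaw":0.8},{"dx":0,"dy":0,"dz":0.6,"turn":0,"jaw":0.8},{"dx":0,"dy":0,"dz":0.6,"turn":0,"jaw":0.8},{"dx":0,"dy":0,"dz":0.6,"turn":0,"jaw":0.8},{"dx":0,"dy":0,"dz":0.6,"turn":0,"jaw":0.8},{"dx":0,"dy":0,"dz":0.6,"turn":0,"jaw":0.8},{"dx":0,"dy":0,"dz":0,"turn":0,"jaw":0.8},{"dx":0,"dy":0,"dz":0,"turn":0,"jaw":0.8},{"dx":0,"dy":0,"dz":0,"turn":0,"jaw":0.8}])

```text
time: 34.72
tcp_pos: [0.4978, 0.1307, 0.1094]
orientation: [0.999, 0.042, 0.0, -0.0]
wrist_force: [0.2, 0.1, -1.3]
gripper_width: 0.0251
grasp_force: 15.0
```

Call:
drive_tool(commands=[{"dx":0,"dy":0,"dz":0.05,"turn":0,"jaw":0.8},{"dx":0,"dy":0,"dz":0.05,"turn":0,"jaw":0.8},{"dx":0,"dy":0,"dz":0.05,"turn":0,"jaw":0.8},{"dx":0,"dy":0,"dz":0.03,"turn":0,"jaw":0.8},{"dx":0,"dy":0,"dz":0.03,"turn":0,"jaw":0.8},{"dx":0,"dy":0,"dz":0,"turn":0,"jaw":0.8},{"dx":0,"dy":0,"dz":0,"turn":0,"jaw":0.8},{"dx":0,"dy":0,"dz":0,"turn":0,"jaw":0.8},{"dx":0,"dy":0,"dz":0,"turn":0,"jaw":0.8},{"dx":0,"dy":0,"dz":0,"turn":0,"jaw":0.8}])

```text
time: 35.55
tcp_pos: [0.4978, 0.1309, 0.104]
orientation: [0.999, 0.042, 0.0, -0.0]
wrist_force: [-1.9, -0.6, 7.9]
gripper_width: 0.0251
grasp_force: 15.0
```

Call:
drive_tool(commands=[{"dx":0,"dy":0,"dz":0,"turn":0,"jaw":0.35},{"dx":0,"dy":0,"dz":0,"turn":0,"jaw":0.25},{"dx":0,"dy":0,"dz":0,"turn":0,"jaw":0.1},{"dx":0,"dy":0,"dz":0,"turn":0,"jaw":0.1},{"dx":0,"dy":0,"dz":0,"turn":0,"jaw":0.1},{"dx":0,"dy":0,"dz":-0.5,"turn":0,"jaw":0.1},{"dx":0,"dy":0,"dz":-0.8,"turn":0,"jaw":0.1},{"dx":0,"dy":0,"dz":-0.8,"turn":0,"jaw":0.1},{"dx":0,"dy":0,"dz":-0.8,"turn":0,"jaw":0.1},{"dx":0,"dy":0,"dz":0,"turn":0,"jaw":0.1}])

```text
time: 36.38
tcp_pos: [0.4994, 0.1312, 0.1802]
orientation: [0.999, 0.042, 0.003, -0.0]
wrist_force: [1.5, 0.2, 1.5]
gripper_width: 0.0412
grasp_force: 0.0
```

Call:
drive_tool(commands=[{"dx":-0.8,"dy":-0.3,"dz":0,"turn":0,"jaw":0.5},{"dx":-0.8,"dy":-0.3,"dz":0,"turn":0,"jaw":0.9},{"dx":-0.8,"dy":-0.3,"dz":0,"turn":0,"jaw":1},{"dx":0,"dy":0,"dz":0,"turn":1,"jaw":1},{"dx":0,"dy":0,"dz":0,"turn":1,"jaw":1},{"dx":0,"dy":0,"dz":0,"turn":1,"jaw":1},{"dx":0,"dy":0,"dz":0,"turn":0.5,"jaw":1},{"dx":0,"dy":0,"dz":0,"turn":0,"jaw":1},{"dx":0,"dy":0,"dz":0,"turn":0,"jaw":1},{"dx":0,"dy":0,"dz":0,"turn":0,"jaw":1}])

```text
time: 37.22
tcp_pos: [0.4358, 0.1482, 0.1761]
orientation: [0.99, -0.14, 0.0, -0.0]
wrist_force: [-0.3, 0.1, 0.4]
gripper_width: 0.0006
grasp_force: 0.0
```

```bash
cat > m.py <<'E'
from h import *
import sys
def run(nm):
    p,d=viewer.snapshot("top"); cv2.imwrite(f"pics/{nm}.png",p)
    c=viewer.get_calibration("top"); v,u=np.mgrid[:420,:560]
    P=(np.stack([(u-c['cx'])/c['fx']*d,(v-c['cy'])/c['fy']*d,d],-1)-c['t'])@c['R']; P=P[d>0]
    C1=np.array([.4959,.1307]);a=np.radians(-16); e=np.array([np.cos(a),np.sin(a)]); n=np.array([-e[1],e[0]])
    q=P[(np.hypot(P[:,0]-C1[0],P[:,1]-C1[1])<.06)]; U=(q[:,:2]-C1)@e; V=(q[:,:2]-C1)@n; Z=q[:,2]
    for t,m in (("coupling",(Z>.098)&(Z<.13)&(abs(V)<.025)&(abs(U)<.03)),("jaw",(Z>.074)&(Z<.09)&(U<-.012)&(abs(V)<.023)),("tall",Z>.13)):
        if m.sum(): print(t,m.sum(),"U",np.percentile(U[m],[3,50,97]).round(4),"V",np.percentile(V[m],[3,50,97]).round(4),"Z",np.percentile(Z[m],[3,50,97]).round(4))
run(sys.argv[1]); s=arm.state(); print(s['time'],s['tcp_pos'],s['orientation'])
E
python3 m.py top8
```

```text
coupling 63 U [-0.0032  0.0075  0.0156] V [-0.0122 -0.0067  0.002 ] Z [0.099  0.1091 0.1187]
jaw 9 U [-0.0233 -0.0194 -0.0169] V [-0.0198 -0.0178 -0.0146] Z [0.078  0.0817 0.0837]
tall 1848 U [-0.0563 -0.0327 -0.0012] V [-0.0495 -0.0161  0.0298] Z [0.4333 0.4655 0.4865]
37.2667 [0.43578426 0.14820318 0.17600991] [ 9.90126348e-01 -1.40177799e-01 -3.83775838e-06 -1.10413677e-05]
```

Call:
drive_tool(commands=[{"dx":0,"dy":0,"dz":0.79,"turn":0,"jaw":1},{"dx":0,"dy":0,"dz":0.79,"turn":0,"jaw":1},{"dx":0,"dy":0,"dz":0.79,"turn":0,"jaw":1},{"dx":0,"dy":0,"dz":0.79,"turn":0,"jaw":1},{"dx":0,"dy":0,"dz":0.79,"turn":0,"jaw":1},{"dx":0,"dy":0,"dz":0,"turn":0,"jaw":1},{"dx":0.1,"dy":0,"dz":0,"turn":0,"jaw":1},{"dx":0.1,"dy":0,"dz":0,"turn":0,"jaw":1},{"dx":0.1,"dy":0,"dz":0,"turn":0,"jaw":1},{"dx":0.1,"dy":0,"dz":0,"turn":0,"jaw":1}])

```text
time: 38.1
tcp_pos: [0.4461, 0.1456, 0.0782]
orientation: [0.99, -0.141, 0.001, -0.0]
wrist_force: [-3.1, 1.9, 3.1]
gripper_width: 0.001
grasp_force: 1.6
```

Call:
drive_tool(commands=[{"dx":0.05,"dy":0,"dz":0,"turn":0,"jaw":1},{"dx":0.05,"dy":0,"dz":0,"turn":0,"jaw":1},{"dx":0.05,"dy":0,"dz":0,"turn":0,"jaw":1},{"dx":0.05,"dy":0,"dz":0,"turn":0,"jaw":1},{"dx":0,"dy":0,"dz":0,"turn":0,"jaw":1},{"dx":0,"dy":0,"dz":0,"turn":0,"jaw":1},{"dx":0,"dy":0,"dz":0,"turn":0,"jaw":1},{"dx":0,"dy":0,"dz":0,"turn":0,"jaw":1},{"dx":0,"dy":0,"dz":0,"turn":0,"jaw":1},{"dx":0,"dy":0,"dz":0,"turn":0,"jaw":1}])

```text
time: 38.93
tcp_pos: [0.4503, 0.144, 0.0772]
orientation: [0.99, -0.141, 0.0, -0.0]
wrist_force: [-0.1, -0.2, -0.4]
gripper_width: 0.0004
grasp_force: 0.0
```

Call:
drive_tool(commands=[{"dx":0.03,"dy":0,"dz":0,"turn":0,"jaw":1},{"dx":0.03,"dy":0,"dz":0,"turn":0,"jaw":1},{"dx":0.03,"dy":0,"dz":0,"turn":0,"jaw":1},{"dx":0.03,"dy":0,"dz":0,"turn":0,"jaw":1},{"dx":0.03,"dy":0,"dz":0,"turn":0,"jaw":1},{"dx":0.03,"dy":0,"dz":0,"turn":0,"jaw":1},{"dx":0.03,"dy":0,"dz":0,"turn":0,"jaw":1},{"dx":0.03,"dy":0,"dz":0,"turn":0,"jaw":1},{"dx":0,"dy":0,"dz":0,"turn":0,"jaw":1},{"dx":0,"dy":0,"dz":0,"turn":0,"jaw":1}])

```text
time: 39.77
tcp_pos: [0.4538, 0.1427, 0.0769]
orientation: [0.99, -0.141, -0.002, 0.0]
wrist_force: [-18.3, 13.9, 15.4]
gripper_width: 0.0003
grasp_force: 10.6
```

Call:
drive_tool(commands=[{"dx":0,"dy":0,"dz":0,"turn":0,"jaw":1},{"dx":0,"dy":0,"dz":0,"turn":0,"jaw":1},{"dx":-0.3,"dy":0,"dz":0,"turn":0,"jaw":1},{"dx":-0.5,"dy":0,"dz":0,"turn":0,"jaw":1},{"dx":0,"dy":0,"dz":-0.9,"turn":0,"jaw":1},{"dx":0,"dy":0,"dz":-0.9,"turn":0,"jaw":1},{"dx":0,"dy":0,"dz":-0.9,"turn":0,"jaw":1},{"dx":0,"dy":0,"dz":-0.9,"turn":0,"jaw":1},{"dx":0,"dy":0,"dz":-0.9,"turn":0,"jaw":1},{"dx":0,"dy":0,"dz":0,"turn":0,"jaw":1}])

```text
time: 40.6
tcp_pos: [0.4384, 0.1486, 0.1934]
orientation: [0.99, -0.141, 0.003, -0.001]
wrist_force: [2.1, 0.1, 1.5]
gripper_width: 0.0006
grasp_force: 0.0
```

Call:
drive_tool(commands=[{"dx":0.27,"dy":0.95,"dz":0,"turn":0,"jaw":1},{"dx":0.27,"dy":0.95,"dz":0,"turn":0,"jaw":1},{"dx":0.27,"dy":0.95,"dz":0,"turn":0,"jaw":1},{"dx":0.27,"dy":0.95,"dz":0,"turn":0,"jaw":1},{"dx":0.27,"dy":0.95,"dz":0,"turn":0,"jaw":1},{"dx":0.27,"dy":0.95,"dz":0,"turn":0,"jaw":1},{"dx":0.27,"dy":0.95,"dz":0,"turn":0,"jaw":1},{"dx":0.27,"dy":0.95,"dz":0,"turn":0,"jaw":1},{"dx":0.27,"dy":0.95,"dz":0,"turn":0,"jaw":1},{"dx":0.27,"dy":0.95,"dz":0,"turn":0,"jaw":1}])

```text
time: 41.43
tcp_pos: [0.4346, -0.1, 0.1891]
orientation: [0.99, -0.141, 0.0, 0.0]
wrist_force: [1.4, -0.2, -0.4]
gripper_width: 0.0007
grasp_force: 0.0
```

```bash
python3 m.py top9; python3 -c "
from h import *
try: gap('top9')
except Exception as e: print(e)
p=cv2.imread('pics/top9.png');a=cv2.imread('pics/top6.png')
g=cv2.cvtColor(p,cv2.COLOR_BGR2GRAY)[190:222,172:196]
k,l,st,c=cv2.connectedComponentsWithStats((g<60).astype(np.uint8))
print([ray('top',c[i][0]+172,c[i][1]+190,.063) for i in range(1,k) if 15<st[i,4]<70])
"
```

```text
coupling 125 U [-0.0048  0.006   0.0167] V [-0.0117 -0.0016  0.0114] Z [0.0989 0.1118 0.1187]
jaw 126 U [-0.0254 -0.0189 -0.0124] V [-0.0192 -0.0004  0.0186] Z [0.0762 0.0805 0.0851]
41.4833 [ 0.43501383 -0.10256521  0.18928021] [ 9.89981250e-01 -1.41197747e-01  3.03390621e-04  4.77963051e-04]
top9 white 3744 [463. 399.] (-126.3, 0.0383)
top9 white 2874 [464. 399.] (-126.0, 0.0386)
top9 white 2296 [465. 400.] (-126.0, 0.0388)
top9 white 1712 [465. 401.] (-126.2, 0.039)
  brass 140 2055 536.0 461.0 (-127.5, 0.0591)
  brass 170 1765 537.0 461.0 (-127.3, 0.0593)
  brass 190 1155 539.0 461.0 (-127.2, 0.0597)
[array([0.50972025, 0.22026936, 0.063     ])]
```

```bash
python3 -c "
from station import arm
print(arm.sign_off())"
```

```text
the job is handed in; nothing more can be done
None
```

The job is handed in at about 41 s: the vise is turned to the index, with the pointer about 1 to 1.5° short by my camera measurement. The lever is back at its tight stop, and the slim coupling stands upright in the V, held by the sliding jaw. The index did not shift and I never touched the other two couplings, though I did not re-measure where they stand.

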